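Grade the loose balls and lock the grader

ROBOT

A 6-joint arm with a two-finger parallel gripper is mounted at the origin on the work surface. World frame = base frame: x ahead of the robot, y to its left, z up, the work surface at z = 0. Lengths are in m, angles in rad, forces in N, time in s.
With the tool pointing down it reaches from about 0.35 to 0.85 m from the base axis. Payload 8.1 kg.
Tool frame: the origin (TCP) lies on the mounting face of the last link; the fingertips stand 186 mm ahead of it and the grasp point (between the pads) lies 167 mm ahead of it; z points along the fingers, y is the line along which they close (so a half turn about z gives the same grasp; the last joint's range is limited). The gripper opens to 93 mm and grips with 3 to 60 N. Pads are 15 mm wide; open, the fingers measure 128 mm over their backs; the gripper's body (75 mm by 188 mm) begins 65 mm behind the grasp point.
Start: joints at [1.219, 0.13, 1.488, -0, 1.523, -0.085], TCP at [0.158, 0.579, 0.405] pointing down, gripper open.
Joint ranges: [-2.96, 2.96], [-0.89, 2.26], [0.02, 2.5], [-1.34, 4.48], [0, 2.73], [-2.66, 2.66]. Speed limits (rad/s): [2.39, 2.39, 2.79, 3.14, 3.14, 3.14].

INTERFACE

Orientations are given as a rotation vector (axis times angle).
In Python, from plant import read_state, read_camera, camera_params, close_job gives the robot as it stands. The module is installed in compiled form; this text tells all that it offers.
- The arm moves only by the tool servo_tool, never from a script. Its argument "increments" is a list of rows, each an object with "slide": the shift along the tool's x, y, z in mm, a list of three; "dr": the turn, a rotation vector about the tool's x, y, z in rad, a list of three; "jaw": the closure, from 0 (fully open) to 1 (shut). In form: [{"slide": [x, y, z], "dr": [ax, ay, az], "jaw": jaw}, ...]. A call has 1 to 20 rows; each row is the pose to reach, as a shift and turn from the pose commanded when the call began, along the tool's axes at that moment; what a row does not reach only later rows make up. A row lasts 1/10 s, in which the tool goes at most 50 mm and 8.59 degrees, less where a joint would pass 70% of its speed; a pose out of reach is approached as far as the arm can. A call with a gripper value outside its range is refused whole. The fingers move at their own pace and stop on an object; "force" is the grip in N (left out, the last holds). Time passes only in rows, so rows that repeat a pose let the fingers close. It gives the time, the measured TCP pose, the force, the opening and the grip force at its end, in the units of the state.
- read_state(): the state, without advancing time (a new reading comes with each control period).
- read_camera(name): name is "scene" or "top"; returns (picture, depth): 420x560x3 uint8, red, green, blue; 420x560 float32, m along the optical axis (not along the pixel's ray), 0 where there is no reading.
- camera_params(name): a dict with "fx", "fy", "cx", "cy" (pixels), "rvec" (rotation vector, rad) and "tvec" (3), from world to camera coordinates, as OpenCV has them. Camera axes: x right, y down, z forward; pixel columns grow to the right and rows downward; lengths in m; the calibration is good to about 2 mm. A picture is of the moment at which its call begins. camera_params takes no time and is no camera call.
- close_job(): hands the job in; it is judged then, once.
The state is a dict: "t": time; "q": joint angles; "dq": joint speeds; "joint_torque": joint torques, N m; "tool_pos": TCP position; "orientation": TCP orientation; "force": force on the tool from outside, world axes, zero at the start; "wrist_torque": the same for the moment, N m; "opening": finger opening in m; "gripper_force": force on a finger pad.
Only numpy, scipy, OpenCV 4.12 (cv2) and the standard library are available. Lean on these libraries where they do the work, as an engineer would, in place of code of your own. Each camera call takes 0.05 s, during which the arm holds its last target. There are 200 camera calls.

TASK

Press the red sprung hook down in its narrow gap so that the grader's blue lid springs open, then put every loose ball from the bench into the open top one at a time, so that it runs down the ramp and drops into the compartment for its size. When all the balls are in their compartments, push the lid down until the hook has caught it again; leave the switch, the coil and the ring magnet where they are.

Things in the scene. Friction and masses are not known exactly. Their poses are not given: they have to be found in the camera images.
- grader: Ball grader fixed to the bench: clear box, blue edges, 310 mm long (its x), 100 wide, top 190 mm up. Origin on the bench under the opening point; x points down the ramp, z up. Opening in the top: x -36 to 70, y -46 to 46 mm; a clear roof covers the rest to x = 270. A V-shaped ramp runs down to +x inside; its slot widens twice so that each size falls into its own compartment, within about 1 s.
- opening (a point): Where balls should be let go, at rim height (190 mm above the bench), over the upper end of the ramp, whose floor is about 45 mm lower. A ball let go here, a few mm above the rim, is graded properly; it cannot be taken out again.
- hinge (a point): Middle of the lid's hinge line (along the grader's y), 70 mm beyond the opening point in the grader's x, 193 mm above the bench.
- lid (a joint): Blue lid over the opening (112 x 98 x 6 mm), hinged at its far edge. 0 = shut, 1.65 rad = fully open, just past upright, free edge 310 mm above the bench. A spring throws it fully open in 1 to 2 s once freed and holds it there (2 N or less at the free edge). Pushed down to below 0.02 rad (about 10 N for the last few mm) its steel bar snaps under the hook and it stays shut.
- lid_push (a point): Point on the lid's outer face (upper face when shut), on its centre line, 90 mm from the hinge; a good place to push it shut. Moves with the lid. The free edge is 25 mm farther from the hinge.
- hook (a joint): Red sprung hook at the front of the grader, holding the lid's steel bar. 0 = upright (locking), 0.32 rad = pad fully down (stop). The lid is free beyond about 0.25 rad. It springs back. Its top is 226 mm above the bench; when pressed it leans up to 18 mm towards its pad.
- hook_pad (a point): Top of the hook's pad (36 mm wide) at its pressing point, 97 mm in front (-x) of the opening point, 185 mm above the bench when up. It lies 20 mm down in a narrow gap: yellow cheeks 44 mm apart (in y) and a yellow fence 20 mm in front (-x), tops at 205 mm; the hook's upright is 40 mm behind. Press straight down 13 to 15 mm with 2 to 4 N.
- tray: Fixed grey tray holding the balls at the start, 170 x 230 mm outside (its x, y), floor 4 mm thick, walls 4 mm thick and 12 mm high overall. Origin on the bench under its centre.
- bin_small (a point): Centre of the floor of the first compartment (56 mm long in the grader's x, 92 mm wide; floor 5 mm above the bench), for the small balls. Its limits are 28 mm either way in x.
- bin_medium (a point): The same for the second compartment (66 mm long, +-33 mm), for the medium balls.
- bin_large (a point): The same for the third compartment (71 mm long, +-35 mm), for the large balls.
- switch: Bystander: black toggle switch on a pine base 70 x 100 x 18 mm, 60 mm high; origin under its centre. Leave it.
- coil: Bystander: copper coil on a red spool, 64 mm across, 55 mm high; origin under its centre. Leave it.
- ringmag: Bystander: white ceramic ring magnet, 60 mm across, 12 mm thick, flat; origin under its centre. Leave it.
- small1_center (a point): Centre of a small brass ball, 22 mm across. May be absent. It rolls only a little if it is dropped.
- small2_center (a point): Centre of a small brass ball, 22 mm across. May be absent. It rolls only a little if it is dropped.
- medium1_center (a point): Centre of a medium steel ball, 30 mm across. May be absent. It rolls only a little if it is dropped.
- medium2_center (a point): Centre of a medium steel ball, 30 mm across. May be absent. It rolls only a little if it is dropped.
- large1_center (a point): Centre of a large copper ball, 38 mm across. May be absent. It rolls only a little if it is dropped.
- large2_center (a point): Centre of a large copper ball, 38 mm across. May be absent. It rolls only a little if it is dropped.
There are look-alikes about, which are no part of the job. What is shaped like the part that bears large2_center but purple is not meant. Leave any purple look-alike of the part that bears large1_center alone.

How it is judged:
On the way, in this order (a step that is already met when the one before it is completed fails the run):
1. the hook's pad is pressed down (value of joint hook above 0.12 rad), for 0.05 s.
2. the lid has sprung open (value of joint lid above 1.2 rad), for 0.2 s.
3. every ball lies in the compartment for its size (x of small1_center in the frame of grader between 0.065 and 0.121 m and y of small1_center in the frame of grader between -0.046 and 0.046 m and z of small1_center in the frame of grader between 0.005 and 0.075 m and x of small2_center in the frame of grader between 0.065 and 0.121 m and y of small2_center in the frame of grader between -0.046 and 0.046 m and z of small2_center in the frame of grader between 0.005 and 0.075 m and x of medium1_center in the frame of grader between 0.125 and 0.191 m and y of medium1_center in the frame of grader between -0.046 and 0.046 m and z of medium1_center in the frame of grader between 0.005 and 0.075 m and x of medium2_center in the frame of grader between 0.125 and 0.191 m and y of medium2_center in the frame of grader between -0.046 and 0.046 m and z of medium2_center in the frame of grader between 0.005 and 0.075 m and x of large1_center in the frame of grader between 0.195 and 0.266 m and y of large1_center in the frame of grader between -0.046 and 0.046 m and z of large1_center in the frame of grader between 0.005 and 0.075 m and x of large2_center in the frame of grader between 0.195 and 0.266 m and y of large2_center in the frame of grader between -0.046 and 0.046 m and z of large2_center in the frame of grader between 0.005 and 0.075 m), for 0.2 s.
At the end, for the whole second after the job is handed in: Every ball present lies at rest (below 0.03 m/s) in the compartment for its size (centre inside its walls, below the ramp), and the lid is shut (below 0.04 rad) under the hook, which stands upright (below 0.08 rad) (all of step 3 and linear speed of each of small1, small2, medium1, medium2, large1, large2 below 0.03 m/s and value of joint lid below 0.04 rad and value of joint hook below 0.08 rad); the robot touches nothing.
It fails at once if the toggle switch is moved by more than 30 mm (distance of switch from where it was at the start of the episode above 0.03 m).
It fails at once if the coil is moved by more than 30 mm (distance of coil from where it was at the start of the episode above 0.03 m).
It fails at once if the ring magnet is moved by more than 30 mm (distance of ringmag from where it was at the start of the episode above 0.03 m).
Of small1, small2, medium1, medium2, large1, large2 only 4 to 6 are there at a start; the rules pass over those that are not, and their reading is None.
At some moment in a run one of small1, small2, medium1, medium2, large1, large2 may be knocked a few centimetres aside while the robot is not near it.
Once in a run the grip may slacken for a moment while it holds something.
It also fails if it takes over 210 s, if anything falls off the work surface, if the arm or the gripper's body presses on something with over 40 N, if the wrist force passes 120 N, or if a joint passes its speed limit or range.

## Working session

There is one attempt and no reset: what is moved stays moved. The work goes in short steps, Python scripts to look and compute and a tool call to move; the robot and the scene stay as the last step left them, time stands still between calls to the robot, and variables do not carry over. Pictures are saved under pics/ and viewed, at most 14 in all, crops included, and the job is handed in when it is done.

Besides the shell and the picture viewer there is one more tool, called after "Emit:" by a JSON object that holds its "name" and its "arguments". servo_tool: Moves the arm, as the interface text tells. Its arguments: {"type":"object","properties":{"increments":{"type":"array"},"force":{"type":"number"}},"required":["increments"]}

```bash
mkdir -p pics
cat > h.py <<'E'
import numpy as np, cv2
from plant import *
from scipy.spatial.transform import Rotation as R
def cap(n):
    p,d=read_camera(n); return p,d
def world(n,d):
    c=camera_params(n); h,w=d.shape
    u,v=np.meshgrid(np.arange(w),np.arange(h))
    P=np.stack([(u-c['cx'])/c['fx']*d,(v-c['cy'])/c['fy']*d,d],-1)
    M=cv2.Rodrigues(np.array(c['rvec'],float))[0]
    return (P-np.array(c['tvec']).ravel())@M
def save(p,name): cv2.imwrite('pics/'+name+'.png',p[:,:,::-1])
def tool(target):
    s=read_state(); Rm=R.from_rotvec(s['orientation'])
    return Rm.inv().apply(np.array(target)-s['tool_pos'])*1000
E
python3 - <<'E'
from h import *
for n in ['scene','top']:
    p,d=cap(n); save(p,n+'0'); np.savez(f'/tmp/{n}0.npz',p=p,d=d,w=world(n,d))
    c=camera_params(n); M=cv2.Rodrigues(np.array(c['rvec'],float))[0]; print(n,c,-M.T@np.array(c['tvec']).ravel())
s=read_state();print(s['orientation'],s['opening'],s['force'],s['t'],R.from_rotvec(s['orientation']).as_matrix().round(3))
E
```

```text
scene {'fx': 407.4035785214298, 'fy': 407.4035785214298, 'cx': 284.3314726949378, 'cy': 205.40176358503163, 'rvec': array([ 1.47026963,  1.78515529, -0.95969296]), 'tvec': array([ 0.10838291, -0.19447322,  1.54334977])} [1.40364761 0.1365167  0.66530577]
top {'fx': 395.92514867344175, 'fy': 395.92514867344175, 'cx': 274.32904428919244, 'cy': 208.78981835229163, 'rvec': array([ 2.16527231, -2.18540681,  0.08123673]), 'tvec': array([0.00818166, 0.6234727 , 1.14995701])} [ 0.52641665 -0.00653887  1.19750951]
[-4.17709973e-01 -3.11334105e+00  2.59187379e-03] 0.09300142838475343 [-0.7270892   0.28800299  0.64461651] 0.1 [[-0.965  0.264 -0.001]
 [ 0.264  0.965 -0.002]
 [ 0.    -0.002 -1.   ]]
```

View pics/top0.png

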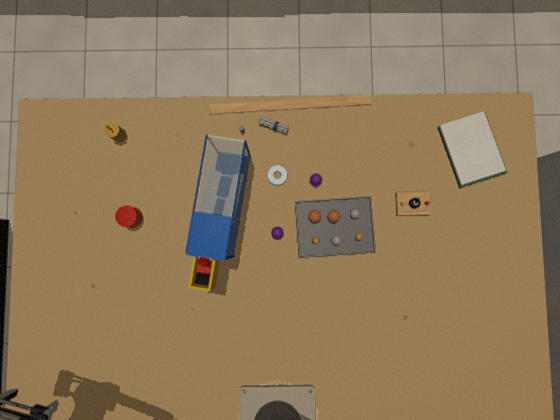

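View pics/scene0.png

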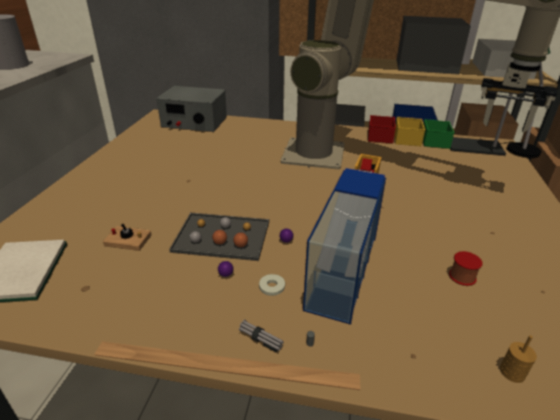

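The top view shows the grader with its lid around (212,230) and its yellow/red gap at (204,272). The tray holds two copper balls (315,216), (334,216), two steel (355,214), (337,241) and two brass (316,241), (359,237). The purple look-alikes are at (316,180) and (278,233).

Run:
```python
from h import *
z=np.load('/tmp/top0.npz');p,d,w=z['p'],z['d'],z['w']
hsv=cv2.cvtColor(p,cv2.COLOR_RGB2HSV);H,S,V=[hsv[...,i].astype(int) for i in range(3)]
reg=np.zeros(d.shape,bool);reg[125:300,180:255]=1
def rep(n,m):
    q=w[m];print(n,m.sum(),'z',np.percentile(q[:,2],[5,50,95]).round(4))
    r=cv2.minAreaRect(q[:,:2].astype(np.float32));print(r,cv2.boxPoints(r).round(4).tolist(),q.mean(0).round(4))
blue=reg&(H>95)&(H<130)&(S>150)
rep('blue top',blue&(w[...,2]>.18)&(w[...,2]<.22))
lid=np.zeros_like(reg);lid[205:262]=1
rep('lid',blue&lid&(w[...,2]>.185)&(w[...,2]<.21))
yel=reg&(H>18)&(H<35)&(S>150)&(w[...,2]>.19)
rep('yel',yel)
red=reg&((H<8)|(H>172))&(S>150)
for a,b in [(.17,.19),(.19,.212),(.212,.24)]:
    m=red&(w[...,2]>a)&(w[...,2]<b)
    if m.sum()>3: rep(('red',a),m)
# balls
c=camera_params('top');M=cv2.Rodrigues(np.array(c['rvec'],float))[0];C=-M.T@np.array(c['tvec']).ravel()
for n,(u,v),r,t in [('L1',(315,216),.019,.004),('L2',(334,216),.019,.004),('M1',(355,214),.015,.004),('M2',(337,241),.015,.004),('S1',(316,241),.011,.004),('S2',(359,237),.011,.004),('P1',(316,180),.019,0),('P2',(278,233),.019,0)]:
    q=w[v-9:v+10,u-9:u+10].reshape(-1,3);h=q[q[:,2]>r*.8+t]
    k=q[q[:,2].argmax()];print(n,len(h),h[:,:2].mean(0).round(4),q[:,2].max().round(4), ((h[:,:2].max(0)+h[:,:2].min(0))/2).round(4))
save(cv2.resize(p[190:300,180:255],None,fx=6,fy=5,interpolation=cv2.INTER_CUBIC),'crop')
```

```text
blue top 1857 z [0.1921 0.1963 0.1993]
((0.6407779455184937, 0.15104426443576813), (0.10502272099256516, 0.3075990676879883), 80.61055755615234) [[0.4805000126361847, 0.12430000305175781], [0.7839999794960022, 0.07410000264644623], [0.8011000156402588, 0.1777999997138977], [0.4975999891757965, 0.22789999842643738]] [0.5535 0.1639 0.1961]
lid 1744 z [0.1928 0.1964 0.1994]
((0.5583294630050659, 0.16448795795440674), (0.1044725552201271, 0.14112983644008636), 81.19554138183594) [[0.4805999994277954, 0.12370000034570694], [0.6201000213623047, 0.10209999978542328], [0.6360999941825867, 0.2053000032901764], [0.4966000020503998, 0.22689999639987946]] [0.5432 0.1662 0.1963]
yel 241 z [0.1925 0.2039 0.2077]
((0.4629513621330261, 0.10237247496843338), (0.08758058398962021, 0.2364058941602707), 9.902400016784668) [[0.3995000123977661, 0.21130000054836273], [0.4401000142097473, -0.02160000056028366], [0.5264000296592712, -0.006500000134110451], [0.48579999804496765, 0.22630000114440918]] [0.443  0.1826 0.2148]
('red', 0.17) 124 z [0.1825 0.1851 0.1885]
((0.45792388916015625, 0.18187659978866577)
[... 653 characters left out ...]

((0.47832611203193665, 0.17789846658706665), (0.02394605427980423, 0.01489686593413353), 68.76385498046875) [[0.46700000762939453, 0.16940000653266907], [0.48089998960494995, 0.164000004529953], [0.4896000027656555, 0.18639999628067017], [0.4756999909877777, 0.19179999828338623]] [0.4782 0.1778 0.2201]
L1 122 [ 0.6018 -0.1153] 0.0447 [ 0.6022 -0.1161]
L2 125 [ 0.6005 -0.1683] 1.1975 [ 0.5724 -0.0974]
M1 79 [ 0.6089 -0.2344] 0.0392 [ 0.6101 -0.2353]
M2 84 [ 0.5309 -0.1726] 1.1975 [ 0.531  -0.1001]
S1 46 [ 0.5299 -0.1113] 1.1975 [ 0.5301 -0.0679]
S2 45 [ 0.5403 -0.2344] 1.1975 [ 0.5381 -0.1315]
P1 128 [ 0.7054 -0.1174] 1.1975 [ 0.6281 -0.0723]
P2 131 [ 0.554  -0.0056] 1.1975 [ 0.5495 -0.0049]
```

View pics/crop.png

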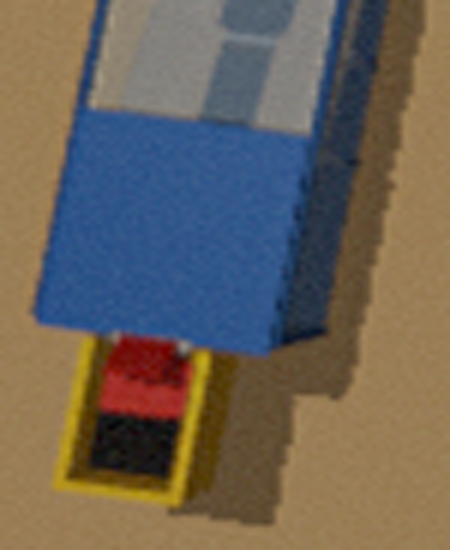

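The crop shows the lid's front edge from about (40,320) to (270,350). The yellow gap frame spans (55..210, 340..500), with the red hook and the black pad inside it. Next I'll refine the grader pose by fitting the known outlines.

Run:
```python
from h import *
from scipy.optimize import least_squares
z=np.load('/tmp/top0.npz');p,d,w=z['p'],z['d'],z['w']
hsv=cv2.cvtColor(p,cv2.COLOR_RGB2HSV);H,S,V=[hsv[...,i].astype(int) for i in range(3)]
c=camera_params('top');M=cv2.Rodrigues(np.array(c['rvec'],float))[0];C=-M.T@np.array(c['tvec']).ravel()
u,v=np.meshgrid(np.arange(560),np.arange(420))
ray=np.stack([(u-c['cx'])/c['fx'],(v-c['cy'])/c['fy'],np.ones(u.shape)],-1)@M
def plane(z): return C+ray*((z-C[2])/ray[...,2])[...,None]
reg=np.zeros(d.shape,bool);reg[130:300,180:252]=1
# lid mask by height
m=reg&(H>95)&(H<130)&(S>120)&(w[...,2]>.185)&(w[...,2]<.21)
m[:213]=0
P=plane(.196)
for row in range(214,250,4):
    k=np.where(m[row])[0]; print(row,P[row,k[0]][:2].round(4),P[row,k[-1]][:2].round(4))
for col in range(196,232,5):
    k=np.where(m[:,col])[0]; print(col,P[k[0],col][:2].round(4),P[k[-1],col][:2].round(4))
y=reg&(H>18)&(H<35)&(S>170)&(V>120); y[:262]=0
P=plane(.205)
for row in range(264,293,3):
    k=np.where(y[row])[0]; print('y',row,k.tolist(), P[row,k[0]][:2].round(4),P[row,k[-1]][:2].round(4))
for col in range(195,214,4):
    k=np.where(y[:,col])[0]; print('yc',col,k.tolist(),P[k[-1],col][:2].round(4))
t=np.zeros_like(reg);t[190:265,285:385]=1
t&=(S<60)&(V<110)
r=cv2.minAreaRect(plane(.012)[t][:,:2].astype(np.float32));print('tray',r,cv2.boxPoints(r).tolist())
```

```text
214 [0.5981 0.2078] [0.5972 0.1061]
218 [0.588  0.2103] [0.587  0.1087]
222 [0.5778 0.2127] [0.5769 0.1087]
226 [0.5677 0.2152] [0.5668 0.1112]
230 [0.5576 0.2151] [0.5566 0.1112]
234 [0.5475 0.2175] [0.5466 0.1137]
238 [0.5374 0.22  ] [0.5365 0.1162]
242 [0.5274 0.2224] [0.5264 0.1162]
246 [0.5173 0.2223] [0.5164 0.1188]
196 [0.6006 0.2002] [0.4946 0.1994]
201 [0.6005 0.1875] [0.4944 0.1868]
206 [0.5978 0.1747] [0.4918 0.1742]
211 [0.5977 0.162 ] [0.4892 0.1615]
216 [0.595  0.1493] [0.4841 0.1489]
221 [0.5924 0.1366] [0.484  0.1363]
226 [0.5897 0.1239] [0.4864 0.1238]
231 [0.587  0.1112] [0.5541 0.1112]
y 264 [193, 194, 212, 213, 214] [0.4726 0.2049] [0.4722 0.1525]
y 267 [192, 193, 212, 213] [0.4652 0.2073] [0.4648 0.1549]
y 270 [192, 193, 211, 212, 213] [0.4578 0.2072] [0.4574 0.1549]
y 273 [191, 192, 211, 212] [0.4505 0.2097] [0.45   0.1574]
y 276 [191, 192, 210, 211, 212] [0.4431 0.2096] [0.4427 0.1573]
y 279 [190, 191, 210, 211] [0.4357 0.212 ] [0.4353 0.1598]
y 282 [190, 191, 209, 210, 211] [0.4284 0.212 ] [0.4279 0.1598]
y 285 [189, 190, 209, 210] [0.421  0.2144] [0.4206 0.1622]
y 288 [194, 195, 196, 197, 198, 199, 200, 201, 202, 203, 204, 205, 206, 207, 208, 209, 210] [0.4136 0.2019] [0.4133 0.1622]
y 291 [208, 209] [0.406  0.1671] [0.406  0.1646]
yc 195 [286, 287, 288] [0.4136 0.1994]
yc 199 [287, 288] [0.4135 0.1895]
yc 203 [288, 289] [0.411  0.1795]
yc 207 [288, 289, 290] [0.4084 0.1696]
yc 211 [270, 271, 272, 273, 274, 275, 276, 277, 278, 279, 280, 281, 282, 283] [0.4255 0.1598]
tray ((0.5692504644393921, -0.17675788700580597), (0.16771666705608368, 0.22740113735198975), 3.427885055541992) [[0.4787437915802002, -0.06827482581138611], [0.4923405647277832, -0.29526907205581665], [0.659757137298584, -0.28524094820022583], [0.646160364151001, -0.05824670195579529]]
```

```bash
cat >> h.py <<'E'
YAW=-9.7*np.pi/180
ex=np.array([np.cos(YAW),np.sin(YAW),0]); ey=np.array([-np.sin(YAW),np.cos(YAW),0]); O=np.array([.5321,.1695,0])
def G(x,y,z): return O+x*ex+y*ey+np.array([0,0,z])
RD=R.from_matrix(np.stack([-ex,ey,[0,0,-1]],1))   # tool down, y along grader y
def go(tip,turn=0):
    """slide/dr needed to bring fingertips to tip, tool turned by turn about z from RD"""
    s=read_state(); Rm=R.from_rotvec(s['orientation']); T=np.array(tip)+[0,0,.186]
    print('slide',(Rm.inv().apply(T-s['tool_pos'])*1000).round(1),'dr',(Rm.inv()*RD*R.from_rotvec([0,0,turn])).as_rotvec().round(3),'t',s['t'])
E
python3 - <<'E'
from h import *
go(G(-.097,0,.245))
E
```

```text
slide [-372.1 -305.5  -26.7] dr [-0.002 -0.    -0.097] t 0.1
```

Emit:
{"name": "servo_tool", "arguments": {"increments": [{"slide": [0,0,-27],"dr": [0,0,0],"jaw": 1},{"slide": [-37,-30,-27],"dr": [0,0,-0.03],"jaw": 1},{"slide": [-74,-60,-27],"dr": [0,0,-0.06],"jaw": 1},{"slide": [-111,-90,-27],"dr": [-0.002,0,-0.097],"jaw": 1},{"slide": [-148,-121,-27],"dr": [-0.002,0,-0.097],"jaw": 1},{"slide": [-185,-152,-27],"dr": [-0.002,0,-0.097],"jaw": 1},{"slide": [-222,-182,-27],"dr": [-0.002,0,-0.097],"jaw": 1},{"slide": [-259,-213,-27],"dr": [-0.002,0,-0.097],"jaw": 1},{"slide": [-296,-243,-27],"dr": [-0.002,0,-0.097],"jaw": 1},{"slide": [-333,-274,-27],"dr": [-0.002,0,-0.097],"jaw": 1},{"slide": [-372,-305.5,-27],"dr": [-0.002,0,-0.097],"jaw": 1},{"slide": [-372,-305.5,-27],"dr": [-0.002,0,-0.097],"jaw": 1},{"slide": [-372,-305.5,-27],"dr": [-0.002,0,-0.097],"jaw": 1},{"slide": [-372,-305.5,-27],"dr": [-0.002,0,-0.097],"jaw": 1}]}}

```text
t: 1.5
tool_pos: [0.436, 0.1867, 0.4314]
orientation: [-0.266, -3.13, -0.003]
force: [-0.1, 1.0, -0.6]
opening: 0.0004
gripper_force: 0.0
```

Run:
```python
from h import *
go(G(-.097,0,.172))
s=read_state();print(s['tool_pos'],s['opening'],s['force'])
c=camera_params('scene');M=cv2.Rodrigues(np.array(c['rvec'],float))[0]
p,d=cap('scene');x=M@G(-.097,0,.24)+np.array(c['tvec']).ravel();u=int(c['fx']*x[0]/x[2]+c['cx']);v=int(c['fy']*x[1]/x[2]+c['cy'])
print(u,v); a=p[v-60:v+60,u-75:u+75]; save(cv2.resize(a,None,fx=5,fy=5,interpolation=cv2.INTER_CUBIC),'press')
```

```text
slide [-0.7 -0.9 73.4] dr [ 0.002 -0.001  0.   ] t 1.5
[0.43596668 0.18672513 0.43144415] 0.0004224125448583074 [-0.09838492  0.97607567 -0.57051262]
370 147
```

View pics/press.png

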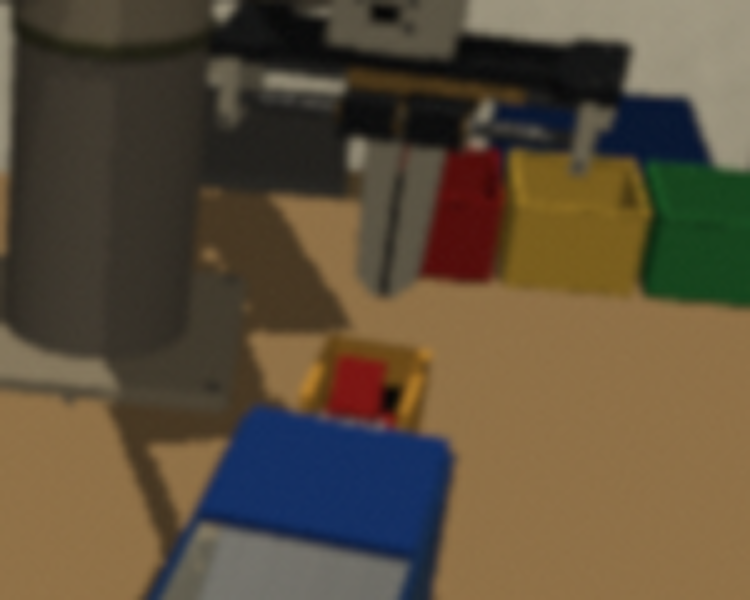

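The fingers, at about (395,280) in the crop, hang above and behind the gap at (370,390). They look roughly aligned, so I'll descend into the gap and watch the force.

Emit:
{"name": "servo_tool", "arguments": {"increments": [{"slide": [-0.7,-0.9,15],"dr": [0,0,0],"jaw": 1},{"slide": [-0.7,-0.9,30],"dr": [0,0,0],"jaw": 1},{"slide": [-0.7,-0.9,38],"dr": [0,0,0],"jaw": 1},{"slide": [-0.7,-0.9,44],"dr": [0,0,0],"jaw": 1},{"slide": [-0.7,-0.9,50],"dr": [0,0,0],"jaw": 1},{"slide": [-0.7,-0.9,55],"dr": [0,0,0],"jaw": 1},{"slide": [-0.7,-0.9,55],"dr": [0,0,0],"jaw": 1},{"slide": [-0.7,-0.9,55],"dr": [0,0,0],"jaw": 1}]}}

```text
t: 2.35
tool_pos: [0.4371, 0.1851, 0.377]
orientation: [0.266, 3.13, 0.003]
force: [-0.9, -0.4, 0.5]
opening: 0.0003
gripper_force: 0.0
```

Emit:
{"name": "servo_tool", "arguments": {"increments": [{"slide": [0,0,4],"dr": [0,0,0],"jaw": 1},{"slide": [0,0,8],"dr": [0,0,0],"jaw": 1},{"slide": [0,0,12],"dr": [0,0,0],"jaw": 1},{"slide": [0,0,16],"dr": [0,0,0],"jaw": 1},{"slide": [0,0,18],"dr": [0,0,0],"jaw": 1},{"slide": [0,0,20],"dr": [0,0,0],"jaw": 1},{"slide": [0,0,20],"dr": [0,0,0],"jaw": 1},{"slide": [0,0,20],"dr": [0,0,0],"jaw": 1},{"slide": [0,0,20],"dr": [0,0,0],"jaw": 1},{"slide": [0,0,20],"dr": [0,0,0],"jaw": 1},{"slide": [0,0,20],"dr": [0,0,0],"jaw": 1}]}}

```text
t: 3.45
tool_pos: [0.4361, 0.1856, 0.3586]
orientation: [-0.265, -3.128, -0.004]
force: [-16.4, -1.3, 21.0]
opening: 0.0003
gripper_force: 12.6
```

Run:
```python
from h import *
p,d=cap('top');w=world('top',d)
hsv=cv2.cvtColor(p,cv2.COLOR_RGB2HSV)
m=(hsv[...,0]>95)&(hsv[...,0]<130)&(hsv[...,1]>150);m[:,:180]=0;m[:,260:]=0
print((m&(w[...,2]>.25)).sum(), w[...,2][m].max())
print(read_state()['force'],read_state()['tool_pos'])
```

```text
398 1.1975095128137607
[-16.46710494  -0.62104133  22.16123098] [0.43609579 0.18559742 0.35860701]
```

Emit:
{"name": "servo_tool", "arguments": {"increments": [{"slide": [0,0,-3],"dr": [0,0,0],"jaw": 1},{"slide": [0,0,-3],"dr": [0,0,0],"jaw": 1},{"slide": [0,0,-3],"dr": [0,0,0],"jaw": 1},{"slide": [0,0,-3],"dr": [0,0,0],"jaw": 1},{"slide": [0,0,-3],"dr": [0,0,0],"jaw": 1},{"slide": [0,0,-3],"dr": [0,0,0],"jaw": 1}]}}

```text
t: 4.1
tool_pos: [0.4362, 0.1855, 0.3597]
orientation: [-0.265, -3.128, -0.004]
force: [-8.0, 1.8, 5.8]
opening: 0.0007
gripper_force: 4.3
```

Run:
```python
from h import *
p,d=cap('scene');save(p,'s2')
p,d=cap('top');save(p,'t2')
```

```text
(no output)
```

View pics/s2.png

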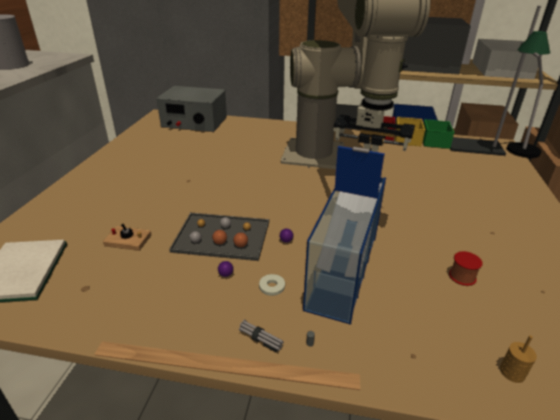

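The lid stands open at (358,172), and the balls are still in the tray. I'll lift clear and re-measure the balls.

Emit:
{"name": "servo_tool", "arguments": {"increments": [{"slide": [0,0,-20],"dr": [0,0,0],"jaw": 1},{"slide": [0,0,-45],"dr": [0,0,0],"jaw": 1},{"slide": [0,0,-80],"dr": [0,0,0],"jaw": 0.6},{"slide": [0,0,-80],"dr": [0,0,0],"jaw": 0.5}]}}

```text
t: 4.6
tool_pos: [0.4379, 0.1853, 0.4449]
orientation: [0.266, 3.122, 0.008]
force: [-0.5, 0.4, 2.0]
opening: 0.0119
gripper_force: 0.0
```

```bash
cat >> h.py <<'E'
def balls(show=True):
    p,d=cap('top');w=world('top',d);c=camera_params('top');M=cv2.Rodrigues(np.array(c['rvec'],float))[0];C=-M.T@np.array(c['tvec']).ravel()
    hsv=cv2.cvtColor(p,cv2.COLOR_RGB2HSV)
    m=(d>0)&(w[...,2]>.0145)&(w[...,2]<.06)&(w[...,0]>.42)&(w[...,0]<.78)&(w[...,1]<.04)&(w[...,1]>-.32)
    n,l,st,ce=cv2.connectedComponentsWithStats(m.astype(np.uint8))
    out=[]
    for i in range(1,n):
        if st[i,4]<15: continue
        h=np.median(hsv[l==i],0); top=np.percentile(w[...,2][l==i],97)
        kind='P' if 115<h[0]<170 and h[1]>90 else 'M' if h[1]<70 else 'L' if top>.035 else 'S'
        r=dict(P=.015,M=.015,L=.019,S=.011)[kind]+.004
        ray=np.array([(ce[i][0]-c['cx'])/c['fx'],(ce[i][1]-c['cy'])/c['fy'],1])@M
        q=C+ray*((r-C[2])/ray[2]); out.append((kind,q))
        if show: print(kind,q[:2].round(4),st[i,4],top.round(3),h)
    return out
E
python3 - <<'E'
from h import *
b=balls(); print(read_state()['t'],read_state()['opening'],read_state()['tool_pos'])
k=min((q for n,q in b if n=='S'),key=lambda q:abs(q[1]+.111)); go([k[0],k[1],.09]); go([k[0],k[1],.007])
E
```

```text
P [ 0.7132 -0.1224] 124 0.039 [144.  154.   96.5]
M [ 0.6097 -0.2364] 79 0.037 [ 13.  30. 121.]
L [ 0.6026 -0.1165] 122 0.044 [ 11. 164. 134.]
L [ 0.6025 -0.1729] 124 0.043 [ 11.  164.  134.5]
P [ 0.5547 -0.0055] 129 0.039 [144. 154.  97.]
S [ 0.5409 -0.2469] 41 0.029 [ 19. 171. 137.]
M [ 0.5312 -0.1803] 81 0.035 [ 12.  30. 119.]
S [ 0.5304 -0.1195] 42 0.028 [ 19.  171.5 134. ]
4.65 0.01611865516903892 [0.43760913 0.18516436 0.44236442]
slide [-142.1 -285.3  165.8] dr [ 0.004  0.005 -0.   ] t 4.65
slide [-141.7 -285.7  248.8] dr [ 0.004  0.005 -0.   ] t 4.65
```

Emit:
{"name": "servo_tool", "arguments": {"increments": [{"slide": [-18,-36,0],"dr": [0,0,0],"jaw": 0.55},{"slide": [-36,-72,0],"dr": [0,0,0],"jaw": 0.55},{"slide": [-54,-108,0],"dr": [0,0,0],"jaw": 0.55},{"slide": [-72,-144,0],"dr": [0,0,0],"jaw": 0.55},{"slide": [-90,-180,0],"dr": [0,0,0],"jaw": 0.55},{"slide": [-108,-216,20],"dr": [0,0,0],"jaw": 0.55},{"slide": [-126,-252,40],"dr": [0,0,0],"jaw": 0.55},{"slide": [-142,-285.5,70],"dr": [0.004,0.005,0],"jaw": 0.55},{"slide": [-142,-285.5,110],"dr": [0.004,0.005,0],"jaw": 0.55},{"slide": [-142,-285.5,150],"dr": [0.004,0.005,0],"jaw": 0.55},{"slide": [-142,-285.5,190],"dr": [0.004,0.005,0],"jaw": 0.55},{"slide": [-142,-285.5,200],"dr": [0.004,0.005,0],"jaw": 0.55},{"slide": [-142,-285.5,200],"dr": [0.004,0.005,0],"jaw": 0.55},{"slide": [-142,-285.5,200],"dr": [0.004,0.005,0],"jaw": 0.55}], "force": 15}}

```text
t: 6.05
tool_pos: [0.5294, -0.1201, 0.2407]
orientation: [-0.266, -3.127, 0.003]
force: [0.3, 0.1, 0.2]
opening: 0.0418
gripper_force: 0.0
```

Run:
```python
from h import *
go([.5304,-.1195,.008]); s=read_state(); print(s['opening'],s['tool_pos'])
```

```text
slide [-1.   0.9 46.7] dr [-0.002 -0.003 -0.   ] t 6.05
0.04182442752508417 [ 0.52941849 -0.12011169  0.24066876]
```

Emit:
{"name": "servo_tool", "arguments": {"increments": [{"slide": [-0.5,0.5,20],"dr": [0,0,0],"jaw": 0.55},{"slide": [-0.5,0.5,38],"dr": [0,0,0],"jaw": 0.55},{"slide": [-0.5,0.5,46],"dr": [0,0,0],"jaw": 0.55},{"slide": [-0.5,0.5,46],"dr": [0,0,0],"jaw": 0.55},{"slide": [-0.5,0.5,46],"dr": [0,0,0],"jaw": 0.8},{"slide": [-0.5,0.5,46],"dr": [0,0,0],"jaw": 1},{"slide": [-0.5,0.5,46],"dr": [0,0,0],"jaw": 1},{"slide": [-0.5,0.5,46],"dr": [0,0,0],"jaw": 1},{"slide": [-0.5,0.5,46],"dr": [0,0,0],"jaw": 1},{"slide": [-0.5,0.5,46],"dr": [0,0,0],"jaw": 1},{"slide": [-0.5,0.5,30],"dr": [0,0,0],"jaw": 1},{"slide": [-0.5,0.5,0],"dr": [0,0,0],"jaw": 1},{"slide": [-0.5,0.5,-50],"dr": [0,0,0],"jaw": 1},{"slide": [-0.5,0.5,-100],"dr": [0,0,0],"jaw": 1},{"slide": [-0.5,0.5,-150],"dr": [0,0,0],"jaw": 1},{"slide": [-0.5,0.5,-190],"dr": [0,0,0],"jaw": 1},{"slide": [-0.5,0.5,-190],"dr": [0,0,0],"jaw": 1}], "force": 20}}

```text
t: 7.75
tool_pos: [0.5314, -0.1197, 0.4366]
orientation: [0.266, 3.125, -0.007]
force: [1.0, -0.4, 0.2]
opening: 0.022
gripper_force: 2.0
```

Run:
```python
from h import *
s=read_state(); print(s['opening'],s['gripper_force'],s['tool_pos'])
go(G(0,0,.202)); go(G(0,0,.235))
```

```text
0.021967421573373294 2.000003233551979 [ 0.53141815 -0.11972731  0.43660733]
slide [ 48.5 285.4  47.3] dr [-0.004  0.006 -0.   ] t 7.75
slide [ 48.3 285.2  14.3] dr [-0.004  0.006 -0.   ] t 7.75
```

Emit:
{"name": "servo_tool", "arguments": {"increments": [{"slide": [0,0,0],"dr": [0,0,0],"jaw": 1},{"slide": [0,0,0],"dr": [0,0,0],"jaw": 1},{"slide": [20,30,0],"dr": [0,0,0],"jaw": 1},{"slide": [48,70,0],"dr": [0,0,0],"jaw": 1},{"slide": [48,110,0],"dr": [0,0,0],"jaw": 1},{"slide": [48,150,5],"dr": [0,0,0],"jaw": 1},{"slide": [48,190,10],"dr": [0,0,0],"jaw": 1},{"slide": [48,230,14],"dr": [0,0,0],"jaw": 1},{"slide": [48.3,265,14],"dr": [-0.004,0.006,0],"jaw": 1},{"slide": [48.3,285,14],"dr": [-0.004,0.006,0],"jaw": 1},{"slide": [48.3,285,30],"dr": [-0.004,0.006,0],"jaw": 1},{"slide": [48.3,285,45],"dr": [-0.004,0.006,0],"jaw": 1},{"slide": [48.3,285,50],"dr": [-0.004,0.006,0],"jaw": 1},{"slide": [48.3,285,50],"dr": [-0.004,0.006,0],"jaw": 1}]}}

```text
t: 9.15
tool_pos: [0.53, 0.1684, 0.3762]
orientation: [-0.267, -3.115, -0.002]
force: [0.7, 0.5, -0.6]
opening: 0.0206
gripper_force: 20.0
```

Run:
```python
from h import *
s=read_state(); print(s['opening'],s['gripper_force'])
go(G(0,0,.198)); p,d=cap('scene'); save(cv2.resize(p[90:340,270:420],None,fx=2.4,fy=2.4,interpolation=cv2.INTER_CUBIC),'s3')
```

```text
0.020622867562529432 19.999900460243225
slide [-1.8  1.4 -7.8] dr [ 0.    -0.015 -0.002] t 9.15
```

View pics/s3.png

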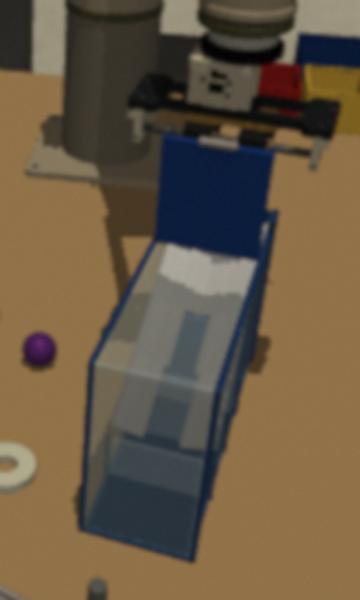

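The lid is upright in front of the gripper and the ramp lies below. The jaws still hold the ball (20.6 mm opening), so I'll release it here.

Emit:
{"name": "servo_tool", "arguments": {"increments": [{"slide": [0,0,-4],"dr": [0,0,0],"jaw": 1},{"slide": [0,0,-4],"dr": [0,0,0],"jaw": 0.6},{"slide": [0,0,-4],"dr": [0,0,0],"jaw": 0.6},{"slide": [0,0,-4],"dr": [0,0,0],"jaw": 0.6},{"slide": [0,0,-4],"dr": [0,0,0],"jaw": 0.6},{"slide": [0,0,-30],"dr": [0,0,0],"jaw": 0.6},{"slide": [0,0,-50],"dr": [0,0,0],"jaw": 0.6},{"slide": [0,-50,-50],"dr": [0,0,0],"jaw": 0.6},{"slide": [0,-100,-50],"dr": [0,0,0],"jaw": 0.55},{"slide": [0,-150,-50],"dr": [0,0,0],"jaw": 0.55},{"slide": [0,-200,-50],"dr": [0,0,0],"jaw": 0.55},{"slide": [0,-200,-50],"dr": [0,0,0],"jaw": 0.55},{"slide": [0,-200,-50],"dr": [0,0,0],"jaw": 0.55}]}}

```text
t: 10.5
tool_pos: [0.4972, -0.0286, 0.4285]
orientation: [-0.27, -3.12, -0.005]
force: [1.0, -0.1, 0.3]
opening: 0.0414
gripper_force: 0.0
```

```bash
cat >> h.py <<'E'
def bins():
    p,d=cap('scene');c=camera_params('scene');M=cv2.Rodrigues(np.array(c['rvec'],float))[0]
    hsv=cv2.cvtColor(p,cv2.COLOR_RGB2HSV)
    def pr(q): x=M@q+np.array(c['tvec']).ravel(); return c['fx']*x[0]/x[2]+c['cx'],c['fy']*x[1]/x[2]+c['cy']
    for n,x in [('S',.093),('M',.158),('L',.23)]: print(n,np.round(pr(G(x,0,.02))))
    save(cv2.resize(p[160:330,290:400],None,fx=4,fy=3.5,interpolation=cv2.INTER_CUBIC),'bins%d'%int(read_state()['t']))
E
python3 - <<'E'
from h import *
bins(); b=balls(); s=read_state(); print(s['t'],s['tool_pos'])
k=min((q for n,q in b if n=='M'),key=lambda q:abs(q[1]+.18)); go([k[0],k[1],.06]);
E
ls pics
```

```text
S [345. 261.]
M [338. 278.]
L [330. 299.]
P [ 0.7131 -0.1224] 124 0.041 [144. 149.  95.]
M [ 0.6096 -0.2363] 77 0.036 [ 12.  30. 117.]
L [ 0.6027 -0.1164] 121 0.043 [ 12. 165. 132.]
L [ 0.6025 -0.1728] 122 0.043 [ 12. 165. 131.]
S [ 0.541  -0.2465] 43 0.029 [ 19. 172. 130.]
10.6 [ 0.49753674 -0.02685678  0.42850794]
slide [-147.7 -188.1  180.4] dr [ 0.003 -0.011 -0.   ] t 10.6
bins10.png
crop.png
press.png
s2.png
s3.png
scene0.png
t2.png
top0.png
```

View pics/bins10.png

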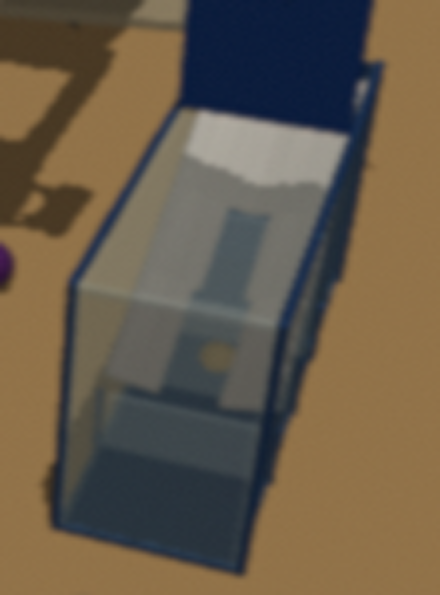

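The brass ball shows at crop (217,355), which is pixel (344,261) and matches the small bin. Next is the steel ball at (0.610,-0.236).

Emit:
{"name": "servo_tool", "arguments": {"increments": [{"slide": [-25,-34,0],"dr": [0,0,0],"jaw": 0.55},{"slide": [-55,-68,0],"dr": [0,0,0],"jaw": 0.55},{"slide": [-90,-102,20],"dr": [0,0,0],"jaw": 0.55},{"slide": [-118,-136,45],"dr": [0,0,0],"jaw": 0.55},{"slide": [-138,-168,75],"dr": [0.003,-0.011,0],"jaw": 0.55},{"slide": [-147.5,-188,110],"dr": [0.003,-0.011,0],"jaw": 0.55},{"slide": [-147.5,-188,150],"dr": [0.003,-0.011,0],"jaw": 0.55},{"slide": [-147.5,-188,180],"dr": [0.003,-0.011,0],"jaw": 0.55},{"slide": [-147.5,-188,180],"dr": [0.003,-0.011,0],"jaw": 0.55},{"slide": [-147.5,-188,180],"dr": [0.003,-0.011,0],"jaw": 0.55},{"slide": [-147.5,-188,180],"dr": [0.003,-0.011,0],"jaw": 0.55}]}}

```text
t: 11.7
tool_pos: [0.6106, -0.2366, 0.2493]
orientation: [0.264, 3.127, -0.004]
force: [0.2, -0.2, 0.6]
opening: 0.0417
gripper_force: 0.0
```

Run:
```python
from h import *
P=[]
for i in range(4): b=balls(i==0); P.append(read_state()['tool_pos'])
print(np.round(P,4)); go([.6097,-.2364,.008])
```

```text
P [ 0.7131 -0.1223] 125 0.04 [144. 152.  96.]
L [ 0.6026 -0.1165] 122 0.044 [ 11.5 163.  136. ]
L [ 0.5951 -0.1704] 58 0.041 [ 11.  164.5  92. ]
P [ 0.5546 -0.0056] 130 0.04 [144.  153.   97.5]
M [ 0.532  -0.1782] 67 0.038 [ 13.  29. 109.]
[[ 0.6105 -0.2369  0.2497]
 [ 0.6104 -0.2371  0.2496]
 [ 0.6101 -0.2372  0.2492]
 [ 0.6099 -0.2373  0.2488]]
slide [ 0.5  0.9 54.8] dr [-0.002  0.003 -0.   ] t 11.9
```

Emit:
{"name": "servo_tool", "arguments": {"increments": [{"slide": [0,0,20],"dr": [0,0,0],"jaw": 0.55},{"slide": [0,0.5,40],"dr": [0,0,0],"jaw": 0.55},{"slide": [0,0.5,52],"dr": [0,0,0],"jaw": 0.55},{"slide": [0,0.5,52],"dr": [0,0,0],"jaw": 0.55},{"slide": [0,0.5,52],"dr": [0,0,0],"jaw": 0.55},{"slide": [0,0.5,52],"dr": [0,0,0],"jaw": 0.8},{"slide": [0,0.5,52],"dr": [0,0,0],"jaw": 1},{"slide": [0,0.5,52],"dr": [0,0,0],"jaw": 1},{"slide": [0,0.5,52],"dr": [0,0,0],"jaw": 1},{"slide": [0,0.5,52],"dr": [0,0,0],"jaw": 1},{"slide": [0,0.5,30],"dr": [0,0,0],"jaw": 1},{"slide": [0,0.5,0],"dr": [0,0,0],"jaw": 1},{"slide": [20,0.5,-45],"dr": [0,0,0],"jaw": 1},{"slide": [40,0.5,-90],"dr": [0,0,0],"jaw": 1},{"slide": [60,0.5,-135],"dr": [0,0,0],"jaw": 1},{"slide": [90,30,-170],"dr": [0,0,0],"jaw": 1},{"slide": [115,70,-175],"dr": [0,0,0],"jaw": 1},{"slide": [130,110,-175],"dr": [0,0,0],"jaw": 1},{"slide": [130,110,-175],"dr": [0,0,0],"jaw": 1},{"slide": [130,110,-175],"dr": [0,0,0],"jaw": 1}], "force": 20}}

```text
t: 13.9
tool_pos: [0.4993, -0.1058, 0.4212]
orientation: [-0.263, -3.131, 0.002]
force: [-0.2, -0.8, -1.3]
opening: 0.029
gripper_force: 20.0
```

Run:
```python
from h import *
b=balls(); s=read_state(); print(s['opening'],s['gripper_force'],s['tool_pos'])
go(G(0,0,.235))
```

```text
P [ 0.7132 -0.1224] 124 0.039 [144.  155.5  95.5]
L [ 0.6093 -0.1143] 62 0.042 [ 11. 163. 130.]
L [ 0.6026 -0.1729] 123 0.044 [ 12. 165. 132.]
P [ 0.5547 -0.0052] 126 0.039 [144.  152.5  95.5]
0.028804984824003614 19.999912977218628 [ 0.4995045  -0.10661667  0.42104584]
slide [ 14.3 277.7  -0.3] dr [-0.001 -0.     0.   ] t 13.95
```

Emit:
{"name": "servo_tool", "arguments": {"increments": [{"slide": [10,45,0],"dr": [0,0,0],"jaw": 1},{"slide": [14.3,90,0],"dr": [0,0,0],"jaw": 1},{"slide": [14.3,135,0],"dr": [0,0,0],"jaw": 1},{"slide": [14.3,180,0],"dr": [0,0,0],"jaw": 1},{"slide": [14.3,225,0],"dr": [0,0,0],"jaw": 1},{"slide": [14.3,260,0],"dr": [0,0,0],"jaw": 1},{"slide": [14.3,277.5,10],"dr": [0,0,0],"jaw": 1},{"slide": [14.3,277.5,25],"dr": [0,0,0],"jaw": 1},{"slide": [14.3,277.5,35],"dr": [0,0,0],"jaw": 1},{"slide": [14.3,277.5,35],"dr": [0,0,0],"jaw": 1},{"slide": [14.3,277.5,35],"dr": [0,0,0],"jaw": 1},{"slide": [14.3,277.5,35],"dr": [0,0,0],"jaw": 1}]}}

```text
t: 15.15
tool_pos: [0.5326, 0.1682, 0.3867]
orientation: [0.269, 3.129, -0.001]
force: [0.5, 0.3, -0.5]
opening: 0.0288
gripper_force: 20.0
```

Emit:
{"name": "servo_tool", "arguments": {"increments": [{"slide": [0,0,0],"dr": [0,0,0],"jaw": 0.5},{"slide": [0,0,0],"dr": [0,0,0],"jaw": 0.5},{"slide": [0,0,0],"dr": [0,0,0],"jaw": 0.5},{"slide": [0,0,-20],"dr": [0,0,0],"jaw": 0.5},{"slide": [0,0,-40],"dr": [0,0,0],"jaw": 0.5},{"slide": [0,-45,-40],"dr": [0,0,0],"jaw": 0.55},{"slide": [0,-90,-40],"dr": [0,0,0],"jaw": 0.55},{"slide": [0,-135,-40],"dr": [0,0,0],"jaw": 0.55},{"slide": [0,-180,-40],"dr": [0,0,0],"jaw": 0.55},{"slide": [-20,-220,-40],"dr": [0,0,0],"jaw": 0.55},{"slide": [-40,-260,-20],"dr": [0,0,0],"jaw": 0.55},{"slide": [-55,-300,10],"dr": [0,0,0],"jaw": 0.55},{"slide": [-58,-330,45],"dr": [0,0,0],"jaw": 0.55},{"slide": [-58,-345,90],"dr": [0,0,0],"jaw": 0.55},{"slide": [-58,-345,120],"dr": [0,0,0],"jaw": 0.55},{"slide": [-58,-345,120],"dr": [0,0,0],"jaw": 0.55},{"slide": [-58,-345,120],"dr": [0,0,0],"jaw": 0.55},{"slide": [-58,-345,120],"dr": [0,0,0],"jaw": 0.55}]}}

```text
t: 16.95
tool_pos: [0.5324, -0.1807, 0.2693]
orientation: [0.265, 3.127, -0.004]
force: [0.0, 0.0, 0.2]
opening: 0.0419
gripper_force: 0.0
```

Run:
```python
from h import *
b=balls(); p,d=cap('scene'); s=read_state(); print(s['opening'],s['tool_pos'],s['t'])
go([.5312,-.1803,.008])
a=p[160:330,290:400]; b=p[180:280,160:310]
save(np.hstack([cv2.resize(a,(385,595)),cv2.resize(b,(405,270),interpolation=cv2.INTER_CUBIC).repeat(1,0) if 0 else np.vstack([cv2.resize(b,(405,270)),np.zeros((325,405,3),np.uint8)])]),'m2')
```

```text
P [ 0.713  -0.1225] 123 0.04 [144. 153.  93.]
L [ 0.6052 -0.1161] 102 0.044 [ 12. 166. 135.]
L [ 0.6028 -0.1722] 117 0.044 [ 12. 165. 135.]
P [ 0.5546 -0.0056] 130 0.039 [144. 151.  96.]
0.042197404159140355 [ 0.53237298 -0.18070274  0.26925803] 17.05
slide [ 1.6  0.4 75.3] dr [-0.002  0.004  0.   ] t 17.05
```

View pics/m2.png

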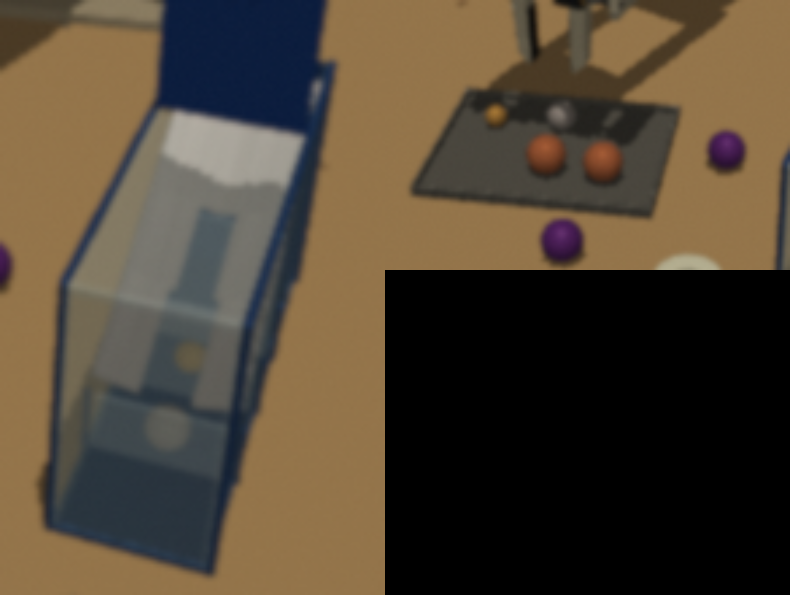

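The steel ball sits at crop (168,430), which is pixel (338,283) in the medium bin. The second steel ball is still in place at (225,222). I'll grasp it now.

Emit:
{"name": "servo_tool", "arguments": {"increments": [{"slide": [1,0,30],"dr": [0,0,0],"jaw": 0.55},{"slide": [1,0,60],"dr": [0,0,0],"jaw": 0.55},{"slide": [1,0,74],"dr": [0,0,0],"jaw": 0.55},{"slide": [1,0,74],"dr": [0,0,0],"jaw": 0.55},{"slide": [1,0,74],"dr": [0,0,0],"jaw": 0.55},{"slide": [1,0,74],"dr": [0,0,0],"jaw": 0.8},{"slide": [1,0,74],"dr": [0,0,0],"jaw": 1},{"slide": [1,0,74],"dr": [0,0,0],"jaw": 1},{"slide": [1,0,74],"dr": [0,0,0],"jaw": 1},{"slide": [1,0,74],"dr": [0,0,0],"jaw": 1},{"slide": [1,0,50],"dr": [0,0,0],"jaw": 1},{"slide": [1,0,10],"dr": [0,0,0],"jaw": 1},{"slide": [10,0,-40],"dr": [0,0,0],"jaw": 1},{"slide": [20,10,-85],"dr": [0,0,0],"jaw": 1},{"slide": [30,40,-130],"dr": [0,0,0],"jaw": 1},{"slide": [40,80,-152],"dr": [0,0,0],"jaw": 1},{"slide": [50,110,-152],"dr": [0,0,0],"jaw": 1},{"slide": [50,110,-152],"dr": [0,0,0],"jaw": 1},{"slide": [50,110,-152],"dr": [0,0,0],"jaw": 1}]}}

```text
t: 18.95
tool_pos: [0.5003, -0.0632, 0.4178]
orientation: [-0.264, -3.13, 0.002]
force: [-0.7, 0.5, -1.1]
opening: 0.0291
gripper_force: 20.0
```

Run:
```python
from h import *
b=balls(); s=read_state(); print(s['opening'],s['gripper_force'],s['tool_pos'])
go(G(0,0,.235))
```

```text
P [ 0.713  -0.1223] 123 0.039 [144. 153.  94.]
L [ 0.6027 -0.1165] 121 0.044 [ 12. 163. 132.]
L [ 0.6025 -0.1729] 124 0.043 [ 11.  164.  131.5]
P [0.5639 0.0043] 18 0.038 [143. 150.  92.]
0.028697872912066043 19.99980390071869 [ 0.50036401 -0.06391056  0.41750577]
slide [  8.  235.4  -3.8] dr [-0.001 -0.001  0.   ] t 19.0
```

Emit:
{"name": "servo_tool", "arguments": {"increments": [{"slide": [8,45,-4],"dr": [0,0,0],"jaw": 1},{"slide": [8,90,-4],"dr": [0,0,0],"jaw": 1},{"slide": [8,135,-4],"dr": [0,0,0],"jaw": 1},{"slide": [8,180,-4],"dr": [0,0,0],"jaw": 1},{"slide": [8,215,-4],"dr": [0,0,0],"jaw": 1},{"slide": [8,235.5,5],"dr": [0,0,0],"jaw": 1},{"slide": [8,235.5,20],"dr": [0,0,0],"jaw": 1},{"slide": [8,235.5,31],"dr": [0,0,0],"jaw": 1},{"slide": [8,235.5,31],"dr": [0,0,0],"jaw": 1},{"slide": [8,235.5,31],"dr": [0,0,0],"jaw": 1},{"slide": [8,235.5,31],"dr": [0,0,0],"jaw": 1}]}}

```text
t: 20.1
tool_pos: [0.5327, 0.1687, 0.3877]
orientation: [0.269, 3.129, -0.001]
force: [0.3, -0.4, -0.5]
opening: 0.0289
gripper_force: 20.0
```

Emit:
{"name": "servo_tool", "arguments": {"increments": [{"slide": [0,0,0],"dr": [0,0,0],"jaw": 0.5},{"slide": [0,0,0],"dr": [0,0,0],"jaw": 0.5},{"slide": [0,0,0],"dr": [0,0,0],"jaw": 0.5},{"slide": [0,0,-20],"dr": [0,0,0],"jaw": 0.5},{"slide": [0,0,-40],"dr": [0,0,0],"jaw": 0.5},{"slide": [0,0,-40],"dr": [0,0,0],"jaw": 0.5}]}}

```text
t: 20.7
tool_pos: [0.5331, 0.17, 0.4306]
orientation: [0.266, 3.125, 0.001]
force: [1.0, 0.5, 0.2]
opening: 0.0468
gripper_force: 0.0
```

Run:
```python
from h import *
b=balls(); k=[q for n,q in b if n=='S'][0]; go([k[0],k[1],.06])
```

```text
P [ 0.7132 -0.1224] 124 0.04 [144. 154.  97.]
L [ 0.6026 -0.1165] 122 0.043 [ 12. 165. 135.]
L [ 0.6025 -0.1729] 124 0.043 [ 11. 163. 135.]
P [ 0.5546 -0.0057] 129 0.038 [144. 153.  98.]
S [ 0.5411 -0.2468] 42 0.027 [ 19. 168. 135.]
slide [ -77.8 -409.4  182.8] dr [ 0.     0.003 -0.   ] t 20.75
```

Emit:
{"name": "servo_tool", "arguments": {"increments": [{"slide": [0,-45,0],"dr": [0,0,0],"jaw": 0.63},{"slide": [0,-90,0],"dr": [0,0,0],"jaw": 0.63},{"slide": [0,-135,0],"dr": [0,0,0],"jaw": 0.63},{"slide": [-10,-180,0],"dr": [0,0,0],"jaw": 0.63},{"slide": [-25,-225,0],"dr": [0,0,0],"jaw": 0.63},{"slide": [-40,-265,10],"dr": [0,0,0],"jaw": 0.63},{"slide": [-60,-305,30],"dr": [0,0,0],"jaw": 0.63},{"slide": [-70,-345,55],"dr": [0,0,0],"jaw": 0.63},{"slide": [-78,-380,85],"dr": [0,0,0],"jaw": 0.63},{"slide": [-78,-409.5,120],"dr": [0,0,0],"jaw": 0.63},{"slide": [-78,-409.5,165],"dr": [0,0,0],"jaw": 0.63},{"slide": [-78,-409.5,183],"dr": [0,0,0],"jaw": 0.63},{"slide": [-78,-409.5,183],"dr": [0,0,0],"jaw": 0.63},{"slide": [-78,-409.5,183],"dr": [0,0,0],"jaw": 0.63},{"slide": [-78,-409.5,183],"dr": [0,0,0],"jaw": 0.63}]}}

```text
t: 22.25
tool_pos: [0.5409, -0.2473, 0.2463]
orientation: [0.265, 3.128, -0.004]
force: [1.1, -0.6, 1.2]
opening: 0.0341
gripper_force: 0.0
```

Run:
```python
from h import *
s=read_state(); print(s['opening'],s['tool_pos']); go([.541,-.2468,.007])
```

```text
0.03410656252650598 [ 0.54091597 -0.24731862  0.24632577]
slide [ 0.2  0.6 53.3] dr [-0.002  0.003  0.   ] t 22.25
```

Emit:
{"name": "servo_tool", "arguments": {"increments": [{"slide": [0,0.5,20],"dr": [0,0,0],"jaw": 0.63},{"slide": [0,0.5,40],"dr": [0,0,0],"jaw": 0.63},{"slide": [0,0.5,52],"dr": [0,0,0],"jaw": 0.63},{"slide": [0,0.5,52],"dr": [0,0,0],"jaw": 0.63},{"slide": [0,0.5,52],"dr": [0,0,0],"jaw": 0.63},{"slide": [0,0.5,52],"dr": [0,0,0],"jaw": 0.8},{"slide": [0,0.5,52],"dr": [0,0,0],"jaw": 1},{"slide": [0,0.5,52],"dr": [0,0,0],"jaw": 1},{"slide": [0,0.5,52],"dr": [0,0,0],"jaw": 1},{"slide": [0,0.5,52],"dr": [0,0,0],"jaw": 1},{"slide": [0,0.5,30],"dr": [0,0,0],"jaw": 1},{"slide": [0,0.5,0],"dr": [0,0,0],"jaw": 1},{"slide": [10,0.5,-45],"dr": [0,0,0],"jaw": 1},{"slide": [25,20,-90],"dr": [0,0,0],"jaw": 1},{"slide": [40,55,-135],"dr": [0,0,0],"jaw": 1},{"slide": [55,95,-170],"dr": [0,0,0],"jaw": 1},{"slide": [70,135,-175],"dr": [0,0,0],"jaw": 1},{"slide": [70,170,-175],"dr": [0,0,0],"jaw": 1},{"slide": [70,170,-175],"dr": [0,0,0],"jaw": 1},{"slide": [70,170,-175],"dr": [0,0,0],"jaw": 1}]}}

```text
t: 24.25
tool_pos: [0.4997, -0.0669, 0.419]
orientation: [-0.263, -3.13, 0.002]
force: [0.8, -0.5, -0.3]
opening: 0.0207
gripper_force: 20.0
```

Run:
```python
from h import *
b=balls(); s=read_state(); print(s['opening'],s['gripper_force'],s['tool_pos'])
go(G(0,0,.235))
```

```text
P [ 0.7131 -0.1223] 125 0.039 [144. 153.  95.]
L [ 0.6026 -0.1166] 121 0.043 [ 11. 165. 134.]
L [ 0.6025 -0.1729] 124 0.043 [ 12. 164. 131.]
P [ 0.5641 -0.0006] 37 0.041 [144. 144.  98.]
0.02026469505743936 19.999878108501434 [ 0.49972829 -0.06773989  0.41876019]
slide [  8.  239.3  -2.6] dr [-0.001 -0.001  0.   ] t 24.3
```

Held. Carry it over, lower to about tip 0.197, and release.

Emit:
{"name": "servo_tool", "arguments": {"increments": [{"slide": [8,45,-3],"dr": [0,0,0],"jaw": 1},{"slide": [8,90,-3],"dr": [0,0,0],"jaw": 1},{"slide": [8,135,-3],"dr": [0,0,0],"jaw": 1},{"slide": [8,180,-3],"dr": [0,0,0],"jaw": 1},{"slide": [8,220,-3],"dr": [0,0,0],"jaw": 1},{"slide": [8,239.5,5],"dr": [0,0,0],"jaw": 1},{"slide": [8,239.5,20],"dr": [0,0,0],"jaw": 1},{"slide": [8,239.5,35],"dr": [0,0,0],"jaw": 1},{"slide": [8,239.5,35],"dr": [0,0,0],"jaw": 1},{"slide": [8,239.5,35],"dr": [0,0,0],"jaw": 1},{"slide": [8,239.5,35],"dr": [0,0,0],"jaw": 1},{"slide": [8,239.5,35],"dr": [0,0,0],"jaw": 0.6},{"slide": [8,239.5,35],"dr": [0,0,0],"jaw": 0.6},{"slide": [8,239.5,35],"dr": [0,0,0],"jaw": 0.6},{"slide": [8,239.5,20],"dr": [0,0,0],"jaw": 0.6},{"slide": [8,239.5,-10],"dr": [0,0,0],"jaw": 0.4},{"slide": [8,239.5,-10],"dr": [0,0,0],"jaw": 0.4}]}}

```text
t: 26.0
tool_pos: [0.5333, 0.1701, 0.4351]
orientation: [0.265, 3.123, 0.002]
force: [-0.2, -0.4, 1.5]
opening: 0.0488
gripper_force: 0.0
```

```bash
python3 - <<'E'
from h import *
b=balls(); bins(); print(read_state()['tool_pos'])
k=min((q for n,q in b if n=='L'),key=lambda q:abs(q[1]+.17)); go([k[0],k[1],.10],-.8)
E
ls pics|grep bins
```

```text
P [ 0.7133 -0.1224] 123 0.04 [144. 150.  96.]
L [ 0.6026 -0.1165] 122 0.044 [ 12. 164. 136.]
L [ 0.6025 -0.1729] 124 0.044 [ 12.  164.  135.5]
P [ 0.5546 -0.0056] 130 0.04 [144.  152.5  98. ]
S [345. 261.]
M [338. 278.]
L [330. 299.]
[0.53276469 0.16993402 0.43110287]
slide [-126.2 -326.1  145.4] dr [-0.001  0.003 -0.8  ] t 26.1
bins10.png
bins26.png
```

Emit:
{"name": "servo_tool", "arguments": {"increments": [{"slide": [0,-45,0],"dr": [0,0,0],"jaw": 0.48},{"slide": [0,-90,0],"dr": [0,0,0],"jaw": 0.48},{"slide": [0,-135,0],"dr": [0,0,0],"jaw": 0.48},{"slide": [0,-180,0],"dr": [0,0,0.12],"jaw": 0.48},{"slide": [-20,-225,0],"dr": [0,0,0.24],"jaw": 0.48},{"slide": [-45,-260,0],"dr": [0,0,0.36],"jaw": 0.48},{"slide": [-75,-290,15],"dr": [0,0,0.48],"jaw": 0.48},{"slide": [-105,-315,40],"dr": [0,0,0.6],"jaw": 0.48},{"slide": [-126,-326,70],"dr": [0,0,0.72],"jaw": 0.48},{"slide": [-126,-326,100],"dr": [0,0,0.84],"jaw": 0.48},{"slide": [-126,-326,130],"dr": [0,0,0.94],"jaw": 0.48},{"slide": [-126,-326,145],"dr": [0,0,1.0],"jaw": 0.48},{"slide": [-126,-326,145],"dr": [0,0,1.0],"jaw": 0.48},{"slide": [-126,-326,145],"dr": [0,0,1.0],"jaw": 0.48},{"slide": [-126,-326,145],"dr": [0,0,1.0],"jaw": 0.48}]}}

```text
t: 27.6
tool_pos: [0.602, -0.1731, 0.286]
orientation: [1.731, 2.619, -0.001]
force: [0.3, -0.6, 0.1]
opening: 0.0482
gripper_force: 0.0
```

Run:
```python
from h import *
b=balls(); s=read_state(); print(s['opening'],s['tool_pos']); go([.6025,-.1729,.010],1.0)
```

```text
P [ 0.7149 -0.1201] 103 0.04 [144. 150.  98.]
L [ 0.6026 -0.1165] 122 0.044 [ 12.  164.  134.5]
P [ 0.5546 -0.0056] 130 0.041 [144. 152.  96.]
0.04825306067250442 [ 0.6021167  -0.17313534  0.28626829]
slide [ 0.3  0.3 90.3] dr [0.002 0.003 0.001] t 27.65
```

View pics/bins26.png

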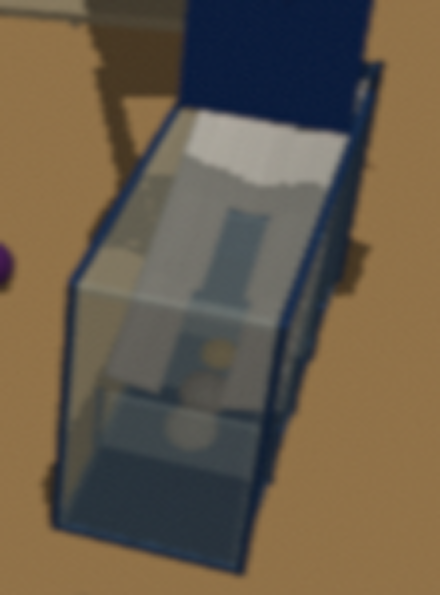

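Crop shows both steel balls in the middle bin at (200,390) and (190,430), and one brass ball at (217,352). The second brass ball is probably hidden behind the ramp; I'll check later.

Emit:
{"name": "servo_tool", "arguments": {"increments": [{"slide": [0,0,35],"dr": [0,0,0],"jaw": 0.48},{"slide": [0,0,65],"dr": [0,0,0],"jaw": 0.48},{"slide": [0,0,85],"dr": [0,0,0],"jaw": 0.48},{"slide": [0,0,90],"dr": [0,0,0],"jaw": 0.48},{"slide": [0,0,90],"dr": [0,0,0],"jaw": 0.48},{"slide": [0,0,90],"dr": [0,0,0],"jaw": 0.7},{"slide": [0,0,90],"dr": [0,0,0],"jaw": 1},{"slide": [0,0,90],"dr": [0,0,0],"jaw": 1},{"slide": [0,0,90],"dr": [0,0,0],"jaw": 1},{"slide": [0,0,60],"dr": [0,0,0],"jaw": 1},{"slide": [0,0,20],"dr": [0,0,0],"jaw": 1},{"slide": [0,0,-25],"dr": [0,0,0],"jaw": 1},{"slide": [0,0,-70],"dr": [0,0,0],"jaw": 1},{"slide": [0,0,-110],"dr": [0,0,-0.1],"jaw": 1},{"slide": [0,0,-140],"dr": [0,0,-0.22],"jaw": 1},{"slide": [0,-30,-140],"dr": [0,0,-0.34],"jaw": 1},{"slide": [0,-60,-140],"dr": [0,0,-0.46],"jaw": 1},{"slide": [0,-90,-140],"dr": [0,0,-0.58],"jaw": 1},{"slide": [0,-90,-140],"dr": [0,0,-0.7],"jaw": 1},{"slide": [0,-90,-140],"dr": [0,0,-0.7],"jaw": 1}], "force": 25}}

```text
t: 29.65
tool_pos: [0.5179, -0.2082, 0.4244]
orientation: [0.73, 3.056, -0.001]
force: [0.4, 0.7, -2.8]
opening: 0.0366
gripper_force: 25.0
```

Run:
```python
from h import *
b=balls(); s=read_state(); print(s['opening'],s['gripper_force'],s['tool_pos'])
go(G(0,0,.235))
```

```text
P [ 0.7133 -0.1224] 123 0.04 [144. 153.  98.]
L [ 0.6026 -0.1166] 121 0.044 [ 12. 163. 136.]
P [ 0.5546 -0.0055] 129 0.038 [144. 152.  99.]
0.03669503622239283 24.998794198036194 [ 0.51842821 -0.20799805  0.42444076]
slide [159.7 342.3   3.1] dr [-0.001  0.    -0.304] t 29.7
```

Emit:
{"name": "servo_tool", "arguments": {"increments": [{"slide": [18,38,0],"dr": [0,0,-0.1],"jaw": 1},{"slide": [36,76,0],"dr": [0,0,-0.2],"jaw": 1},{"slide": [54,114,0],"dr": [0,0,-0.304],"jaw": 1},{"slide": [72,152,0],"dr": [0,0,-0.304],"jaw": 1},{"slide": [90,190,0],"dr": [0,0,-0.304],"jaw": 1},{"slide": [108,228,0],"dr": [0,0,-0.304],"jaw": 1},{"slide": [126,266,0],"dr": [0,0,-0.304],"jaw": 1},{"slide": [144,304,0],"dr": [0,0,-0.304],"jaw": 1},{"slide": [159.7,342,5],"dr": [0,0,-0.304],"jaw": 1},{"slide": [159.7,342,20],"dr": [0,0,-0.304],"jaw": 1},{"slide": [159.7,342,36],"dr": [0,0,-0.304],"jaw": 1},{"slide": [159.7,342,36],"dr": [0,0,-0.304],"jaw": 1},{"slide": [159.7,342,36],"dr": [0,0,-0.304],"jaw": 1},{"slide": [159.7,342,36],"dr": [0,0,-0.304],"jaw": 1},{"slide": [159.7,342,36],"dr": [0,0,-0.304],"jaw": 0.45},{"slide": [159.7,342,36],"dr": [0,0,-0.304],"jaw": 0.45},{"slide": [159.7,342,36],"dr": [0,0,-0.304],"jaw": 0.45},{"slide": [159.7,342,20],"dr": [0,0,-0.304],"jaw": 0.45},{"slide": [159.7,342,-5],"dr": [0,0,-0.304],"jaw": 0.45},{"slide": [159.7,342,-5],"dr": [0,0,-0.304],"jaw": 0.45}]}}

```text
t: 31.7
tool_pos: [0.5319, 0.1695, 0.4346]
orientation: [0.26, 3.124, 0.002]
force: [-0.1, -0.5, 0.7]
opening: 0.0513
gripper_force: 0.0
```

Run:
```python
from h import *
b=balls(); s=read_state(); print(s['opening'],s['tool_pos'],s['t'])
k=[q for n,q in b if n=='L'][0]; go([k[0],k[1],.06])
```

```text
M [ 0.7417 -0.0234] 18 0.017 [ 54.5   7.  189. ]
P [ 0.7129 -0.1223] 124 0.041 [144.  153.5  96.5]
L [ 0.6026 -0.1163] 121 0.043 [ 12. 165. 136.]
P [ 0.5547 -0.0055] 128 0.039 [144. 153.  98.]
0.051405979656216176 [0.53171179 0.16944887 0.43258672] 31.75
slide [-116.1 -270.4  186.9] dr [0.001 0.005 0.004] t 31.75
```

Emit:
{"name": "servo_tool", "arguments": {"increments": [{"slide": [0,-45,0],"dr": [0,0,0],"jaw": 0.48},{"slide": [0,-90,0],"dr": [0,0,0],"jaw": 0.48},{"slide": [0,-135,0],"dr": [0,0,0],"jaw": 0.48},{"slide": [0,-180,0],"dr": [0,0,0],"jaw": 0.48},{"slide": [-30,-215,10],"dr": [0,0,0],"jaw": 0.48},{"slide": [-60,-245,30],"dr": [0,0,0],"jaw": 0.48},{"slide": [-90,-270,55],"dr": [0,0,0],"jaw": 0.48},{"slide": [-116,-270,90],"dr": [0,0,0],"jaw": 0.48},{"slide": [-116,-270,130],"dr": [0,0,0],"jaw": 0.48},{"slide": [-116,-270,165],"dr": [0,0,0],"jaw": 0.48},{"slide": [-116,-270,184],"dr": [0,0,0],"jaw": 0.48},{"slide": [-116,-270,184],"dr": [0,0,0],"jaw": 0.48},{"slide": [-116,-270,184],"dr": [0,0,0],"jaw": 0.48},{"slide": [-116,-270,184],"dr": [0,0,0],"jaw": 0.48}]}}

```text
t: 33.15
tool_pos: [0.6018, -0.1165, 0.2475]
orientation: [0.26, 3.128, -0.003]
force: [-0.3, -0.3, 0.9]
opening: 0.0485
gripper_force: 0.0
```

Run:
```python
from h import *
s=read_state(); print(s['opening'],s['tool_pos']); go([.6026,-.1165,.010])
p,d=cap('scene'); save(np.hstack([cv2.resize(p[160:330,290:400],(385,595)),cv2.resize(p[180:350,200:310],(385,595))]),'l2')
```

```text
0.04846289836850286 [ 0.60178204 -0.11654941  0.24749604]
slide [-0.6  0.3 51.5] dr [-0.001  0.003  0.004] t 33.15
```

View pics/l2.png

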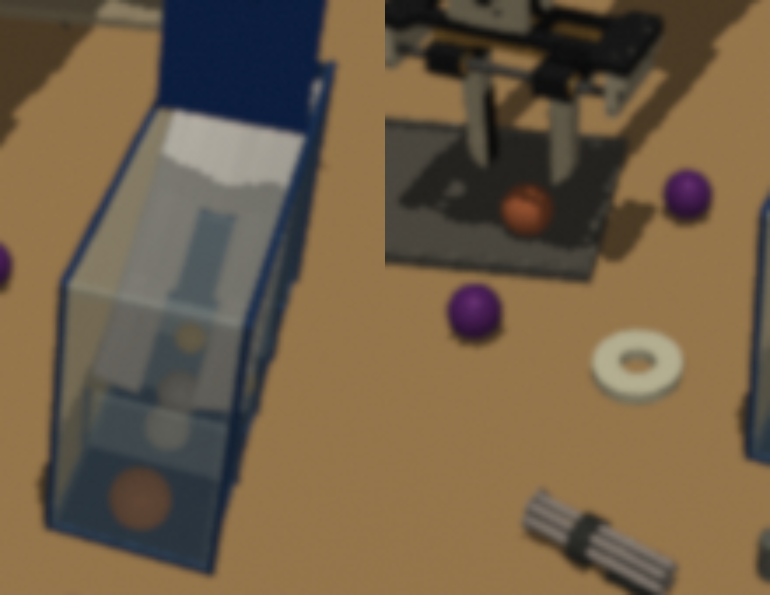

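The copper ball lies in the large bin at crop (140,498), the steel balls are at (175,390) and (167,430), and a brass one shows at (190,338). The jaws straddle the last copper ball.

Emit:
{"name": "servo_tool", "arguments": {"increments": [{"slide": [-0.5,0,20],"dr": [0,0,0],"jaw": 0.48},{"slide": [-0.5,0,40],"dr": [0,0,0],"jaw": 0.48},{"slide": [-0.5,0,51],"dr": [0,0,0],"jaw": 0.48},{"slide": [-0.5,0,51],"dr": [0,0,0],"jaw": 0.48},{"slide": [-0.5,0,51],"dr": [0,0,0],"jaw": 0.48},{"slide": [-0.5,0,51],"dr": [0,0,0],"jaw": 0.7},{"slide": [-0.5,0,51],"dr": [0,0,0],"jaw": 1},{"slide": [-0.5,0,51],"dr": [0,0,0],"jaw": 1},{"slide": [-0.5,0,51],"dr": [0,0,0],"jaw": 1},{"slide": [-0.5,0,51],"dr": [0,0,0],"jaw": 1},{"slide": [0,0,25],"dr": [0,0,0],"jaw": 1},{"slide": [0,0,-10],"dr": [0,0,0],"jaw": 1},{"slide": [20,0,-50],"dr": [0,0,0],"jaw": 1},{"slide": [45,0,-95],"dr": [0,0,0],"jaw": 1},{"slide": [75,0,-135],"dr": [0,0,0],"jaw": 1},{"slide": [105,0,-174],"dr": [0,0,0],"jaw": 1},{"slide": [116,20,-174],"dr": [0,0,0],"jaw": 1},{"slide": [116,20,-174],"dr": [0,0,0],"jaw": 1},{"slide": [116,20,-174],"dr": [0,0,0],"jaw": 1}]}}

```text
t: 35.1
tool_pos: [0.4896, -0.0771, 0.4186]
orientation: [-0.259, -3.13, 0.002]
force: [0.0, -0.1, -3.4]
opening: 0.0365
gripper_force: 25.0
```

Run:
```python
from h import *
s=read_state(); print(s['opening'],s['gripper_force'],s['tool_pos'])
go(G(0,0,.235))
```

```text
0.03646598715024474 24.999487102031708 [ 0.48958525 -0.07708761  0.41864564]
slide [ -1.5 250.2  -2.6] dr [-0.001 -0.001  0.004] t 35.1
```

Emit:
{"name": "servo_tool", "arguments": {"increments": [{"slide": [-1,40,-3],"dr": [0,0,0],"jaw": 1},{"slide": [-1,80,-3],"dr": [0,0,0],"jaw": 1},{"slide": [-1,120,-3],"dr": [0,0,0],"jaw": 1},{"slide": [-1,160,-3],"dr": [0,0,0],"jaw": 1},{"slide": [-1,200,-3],"dr": [0,0,0],"jaw": 1},{"slide": [-1,230,-3],"dr": [0,0,0],"jaw": 1},{"slide": [-1,250,5],"dr": [0,0,0],"jaw": 1},{"slide": [-1,250,20],"dr": [0,0,0],"jaw": 1},{"slide": [-1,250,31],"dr": [0,0,0],"jaw": 1},{"slide": [-1,250,31],"dr": [0,0,0],"jaw": 1},{"slide": [-1,250,31],"dr": [0,0,0],"jaw": 1},{"slide": [-1,250,31],"dr": [0,0,0],"jaw": 1},{"slide": [-1,250,31],"dr": [0,0,0],"jaw": 0.45},{"slide": [-1,250,31],"dr": [0,0,0],"jaw": 0.45},{"slide": [-1,250,31],"dr": [0,0,0],"jaw": 0.45},{"slide": [-1,250,10],"dr": [0,0,0],"jaw": 0.45},{"slide": [-1,250,-20],"dr": [0,0,0],"jaw": 0.45},{"slide": [-1,250,-40],"dr": [0,0,0],"jaw": 1},{"slide": [-1,250,-40],"dr": [0,0,0],"jaw": 1},{"slide": [-1,250,-40],"dr": [0,0,0],"jaw": 1}]}}

```text
t: 37.1
tool_pos: [0.5322, 0.1692, 0.4593]
orientation: [0.26, 3.13, -0.001]
force: [0.2, -0.7, -0.5]
opening: 0.0314
gripper_force: 0.0
```

Emit:
{"name": "servo_tool", "arguments": {"increments": [{"slide": [0,-40,0],"dr": [0,0,0],"jaw": 1},{"slide": [0,-80,0],"dr": [0,0,0],"jaw": 1},{"slide": [0,-120,-10],"dr": [0,0,0],"jaw": 1},{"slide": [0,-160,-30],"dr": [0,0,0],"jaw": 1},{"slide": [0,-180,-60],"dr": [0,0,0],"jaw": 1},{"slide": [0,-180,-60],"dr": [0,0,0],"jaw": 1},{"slide": [0,-180,-60],"dr": [0,0,0],"jaw": 1}]}}

```text
t: 37.8
tool_pos: [0.5024, -0.0087, 0.5185]
orientation: [-0.262, -3.13, 0.001]
force: [0.6, -0.9, -1.0]
opening: 0.0006
gripper_force: 0.0
```

Run:
```python
from h import *
p,d=cap('scene');q,e=cap('top');s=read_state(); print(s['tool_pos'],s['t'],s['opening'],s['q'])
save(np.hstack([cv2.resize(p[160:330,290:400],(390,600),interpolation=cv2.INTER_CUBIC),cv2.resize(q[125:265,180:260],(343,600),interpolation=cv2.INTER_CUBIC)]),'all')
```

```text
[ 0.50240142 -0.0077673   0.51712851] 37.9 0.00034618492832980466 [-1.17244112e-01 -1.51818519e-01  1.56589309e+00 -7.68708076e-04
  1.73039306e+00 -1.52291791e+00]
```

View pics/all.png

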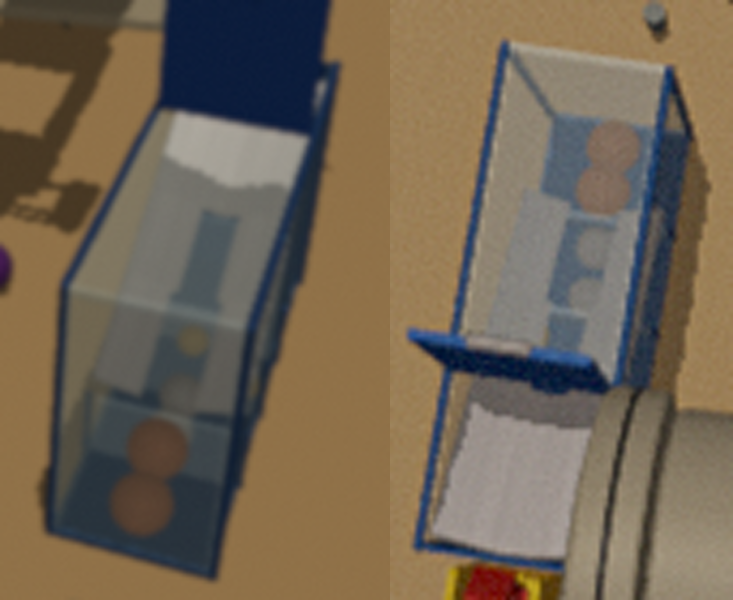

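Both copper and both steel balls sit in their bins, and brass shows at crop (190,340). The lid is upright. I'll search quickly for any stray brass ball, then compute the approach behind the lid.

Run:
```python
from h import *
for n in ['top','scene']:
    p,d=cap(n); w=world(n,d); h=cv2.cvtColor(p,cv2.COLOR_RGB2HSV)
    m=(h[...,0]>16)&(h[...,0]<24)&(h[...,1]>150)&(h[...,2]>90)
    k,l,st,ce=cv2.connectedComponentsWithStats(m.astype(np.uint8))
    print(n,[(ce[i].round(),st[i,4],w[l==i].mean(0).round(3)) for i in range(1,k) if 8<st[i,4]<400])
go(G(.12,-.1,.335)); go(G(.12,0,.285))
```

```text
top [(array([111., 130.]), np.int32(169), array([0.857, 0.476, 0.067])), (array([402., 203.]), np.int32(10), array([ 0.637, -0.376,  0.031])), (array([200., 281.]), np.int32(172), array([0.43 , 0.189, 0.191])), (array([213., 260.]), np.int32(27), array([0.48 , 0.163, 0.155]))]
scene []
slide [-119.8   78.9   -4.1] dr [-0.001 -0.003  0.005] t 38.0
slide [-120.4  179.    45.8] dr [-0.001 -0.003  0.005] t 38.0
```

Emit:
{"name": "servo_tool", "arguments": {"increments": [{"slide": [-40,0,-8],"dr": [0,0,0],"jaw": 1},{"slide": [-80,10,-8],"dr": [0,0,0],"jaw": 1},{"slide": [-120,30,-8],"dr": [0,0,0],"jaw": 1},{"slide": [-120,70,-8],"dr": [0,0,0],"jaw": 1},{"slide": [-120,110,-8],"dr": [0,0,0],"jaw": 1},{"slide": [-120,150,-8],"dr": [0,0,0],"jaw": 1},{"slide": [-120,179,-8],"dr": [0,0,0],"jaw": 1},{"slide": [-120,179,20],"dr": [0,0,0],"jaw": 1},{"slide": [-120,179,46],"dr": [0,0,0.005],"jaw": 1},{"slide": [-120,179,46],"dr": [0,0,0.005],"jaw": 1},{"slide": [-120,179,46],"dr": [0,0,0.005],"jaw": 1},{"slide": [-120,179,46],"dr": [0,0,0.005],"jaw": 1}]}}

```text
t: 39.2
tool_pos: [0.6504, 0.1485, 0.4747]
orientation: [0.267, 3.128, -0.001]
force: [-0.0, -0.3, 0.1]
opening: 0.0005
gripper_force: 0.0
```

Run:
```python
from h import *
s=read_state(); print(s['tool_pos'],s['force']); Rm=R.from_rotvec(s['orientation']); S=.09
for th in [1.7,1.6,1.5,1.4,1.3,1.2,1.1,1.0,.9,.8,.7,.6,.5,.4,.3,.25,.2,.15,.1,.05,0]:
    P=G(.078-S*np.cos(th)+.003*np.sin(th),0,.193+S*np.sin(th)+.003*np.cos(th)+.186)
    print(th,(Rm.inv().apply(P-s['tool_pos'])*1000).round(1).tolist())
```

```text
[0.65040973 0.14850872 0.47473932] [-0.04231257 -0.27458643  0.0677962 ]
1.7 [27.6, 0.7, 6.8]
1.6 [36.5, 0.7, 5.8]
1.5 [45.5, 0.7, 5.7]
1.4 [54.5, 0.7, 6.4]
1.3 [63.4, 0.7, 8.1]
1.2 [72.0, 0.7, 10.6]
1.1 [80.3, 0.7, 14.0]
1.0 [88.3, 0.7, 18.2]
0.9 [95.8, 0.6, 23.2]
0.8 [102.8, 0.6, 28.9]
0.7 [109.1, 0.6, 35.3]
0.6 [114.8, 0.6, 42.2]
0.5 [119.8, 0.6, 49.7]
0.4 [124.0, 0.6, 57.7]
0.3 [127.4, 0.6, 66.0]
0.25 [128.7, 0.6, 70.3]
0.2 [129.9, 0.6, 74.7]
0.15 [130.8, 0.6, 79.1]
0.1 [131.6, 0.6, 83.5]
0.05 [132.1, 0.6, 88.0]
0 [132.3, 0.6, 92.5]
```

Emit:
{"name": "servo_tool", "arguments": {"increments": [{"slide": [28,0.5,6],"dr": [0,0,0],"jaw": 1},{"slide": [36,0.5,6],"dr": [0,0,0],"jaw": 1},{"slide": [45,0.5,6],"dr": [0,0,0],"jaw": 1},{"slide": [54,0.5,6],"dr": [0,0,0],"jaw": 1},{"slide": [63,0.5,8],"dr": [0,0,0],"jaw": 1},{"slide": [72,0.5,10],"dr": [0,0,0],"jaw": 1},{"slide": [80,0.5,14],"dr": [0,0,0],"jaw": 1},{"slide": [88,0.5,18],"dr": [0,0,0],"jaw": 1},{"slide": [96,0.5,23],"dr": [0,0,0],"jaw": 1},{"slide": [103,0.5,29],"dr": [0,0,0],"jaw": 1},{"slide": [109,0.5,35],"dr": [0,0,0],"jaw": 1},{"slide": [115,0.5,42],"dr": [0,0,0],"jaw": 1},{"slide": [120,0.5,50],"dr": [0,0,0],"jaw": 1},{"slide": [124,0.5,58],"dr": [0,0,0],"jaw": 1},{"slide": [127,0.5,66],"dr": [0,0,0],"jaw": 1},{"slide": [129,0.5,70],"dr": [0,0,0],"jaw": 1},{"slide": [130,0.5,75],"dr": [0,0,0],"jaw": 1},{"slide": [130,0.5,75],"dr": [0,0,0],"jaw": 1}]}}

```text
t: 41.0
tool_pos: [0.522, 0.1709, 0.3971]
orientation: [-0.268, -3.129, 0.002]
force: [0.7, -0.4, 2.2]
opening: 0.0006
gripper_force: 1.0
```

Run:
```python
from h import *
s=read_state(); print(s['tool_pos'],s['force']); go(G(-.012,0,.196))
p,d=cap('scene'); save(cv2.resize(p[90:290,280:430],(600,600*200//150*3//4),interpolation=cv2.INTER_CUBIC),'shut')
```

```text
[0.52204109 0.17088917 0.39710127] [ 0.7201431  -0.41798226  2.15586868]
slide [ 1.8  0.3 15.1] dr [-0.001 -0.001 -0.001] t 41.0
```

View pics/shut.png

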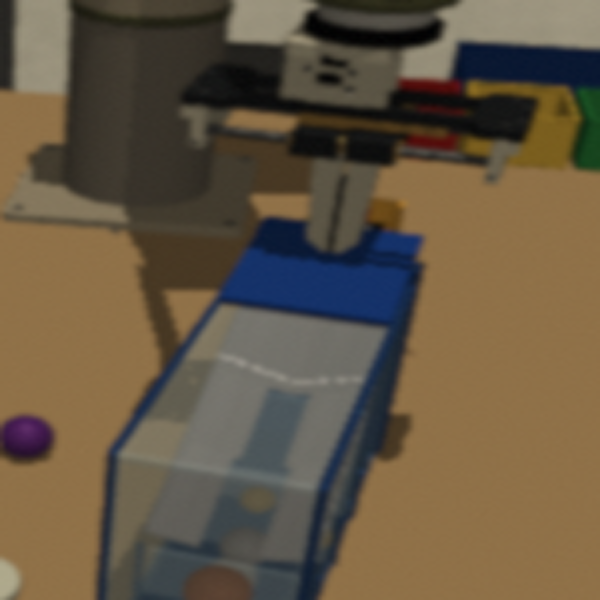

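The lid is nearly shut under the fingertips at crop (335,240), with 2 N on the tool. I'll press it down slowly.

Emit:
{"name": "servo_tool", "arguments": {"increments": [{"slide": [1,0,3],"dr": [0,0,0],"jaw": 1},{"slide": [2,0,6],"dr": [0,0,0],"jaw": 1},{"slide": [2,0,9],"dr": [0,0,0],"jaw": 1},{"slide": [2,0,11],"dr": [0,0,0],"jaw": 1},{"slide": [2,0,13],"dr": [0,0,0],"jaw": 1},{"slide": [2,0,15],"dr": [0,0,0],"jaw": 1},{"slide": [2,0,15],"dr": [0,0,0],"jaw": 1},{"slide": [2,0,15],"dr": [0,0,0],"jaw": 1}]}}

```text
t: 41.85
tool_pos: [0.5202, 0.1712, 0.3828]
orientation: [-0.268, -3.13, 0.002]
force: [-1.3, -1.2, 0.7]
opening: 0.0002
gripper_force: 0.6
```

Emit:
{"name": "servo_tool", "arguments": {"increments": [{"slide": [0,0,1],"dr": [0,0,0],"jaw": 1},{"slide": [0,0,2],"dr": [0,0,0],"jaw": 1},{"slide": [0,0,2],"dr": [0,0,0],"jaw": 1},{"slide": [0,0,2],"dr": [0,0,0],"jaw": 1}]}}

```text
t: 42.25
tool_pos: [0.5202, 0.1713, 0.382]
orientation: [0.268, 3.13, -0.001]
force: [-5.5, -1.0, 8.3]
opening: 0.0006
gripper_force: 4.5
```

Emit:
{"name": "servo_tool", "arguments": {"increments": [{"slide": [0,0,1],"dr": [0,0,0],"jaw": 1},{"slide": [0,0,1.5],"dr": [0,0,0],"jaw": 1},{"slide": [0,0,1.5],"dr": [0,0,0],"jaw": 1},{"slide": [0,0,1.5],"dr": [0,0,0],"jaw": 1}]}}

```text
t: 42.65
tool_pos: [0.5201, 0.1713, 0.3817]
orientation: [0.268, 3.13, -0.001]
force: [-8.8, -2.9, 15.5]
opening: 0.0006
gripper_force: 8.0
```

Emit:
{"name": "servo_tool", "arguments": {"increments": [{"slide": [0,0,-3],"dr": [0,0,0],"jaw": 1},{"slide": [0,0,-10],"dr": [0,0,0],"jaw": 1},{"slide": [0,0,-20],"dr": [0,0,0],"jaw": 1},{"slide": [0,0,-50],"dr": [0,0,0],"jaw": 1},{"slide": [0,0,-90],"dr": [0,0,0],"jaw": 1},{"slide": [0,0,-140],"dr": [0,0,0],"jaw": 1},{"slide": [0,-45,-140],"dr": [0,0,0],"jaw": 1},{"slide": [0,-90,-140],"dr": [0,0,0],"jaw": 1},{"slide": [0,-135,-140],"dr": [0,0,0],"jaw": 1},{"slide": [0,-180,-140],"dr": [0,0,0],"jaw": 1},{"slide": [0,-225,-140],"dr": [0,0,0],"jaw": 1},{"slide": [0,-270,-140],"dr": [0,0,0],"jaw": 1},{"slide": [0,-300,-140],"dr": [0,0,0],"jaw": 1},{"slide": [0,-300,-140],"dr": [0,0,0],"jaw": 1},{"slide": [0,-300,-140],"dr": [0,0,0],"jaw": 1}]}}

```text
t: 44.15
tool_pos: [0.4692, -0.1247, 0.5202]
orientation: [0.271, 3.13, -0.001]
force: [0.0, -0.1, 0.2]
opening: 0.0009
gripper_force: 0.0
```

Run:
```python
from h import *
p,d=cap('scene');q,e=cap('top');s=read_state(); print(s['force'],s['dq'],s['t'])
w=world('top',e);h=cv2.cvtColor(q,cv2.COLOR_RGB2HSV);m=(h[...,0]>95)&(h[...,0]<130)&(h[...,1]>150)&(e>0);m[:,:185]=0;m[:,250:]=0;m[:214]=0
print(np.percentile(w[...,2][m],[50,95,99]))
save(np.hstack([cv2.resize(p[160:330,290:400],(390,600),interpolation=cv2.INTER_CUBIC),cv2.resize(q[125:300,180:260],(343,600),interpolation=cv2.INTER_CUBIC)]),'fin')
```

```text
[-0.72900075  0.48693759 -0.09624033] [ 0.01485795  0.00118054  0.00138499 -0.00325992 -0.00129122 -0.00315199] 44.25
[0.19636149 0.19940777 0.20072606]
```

View pics/fin.png

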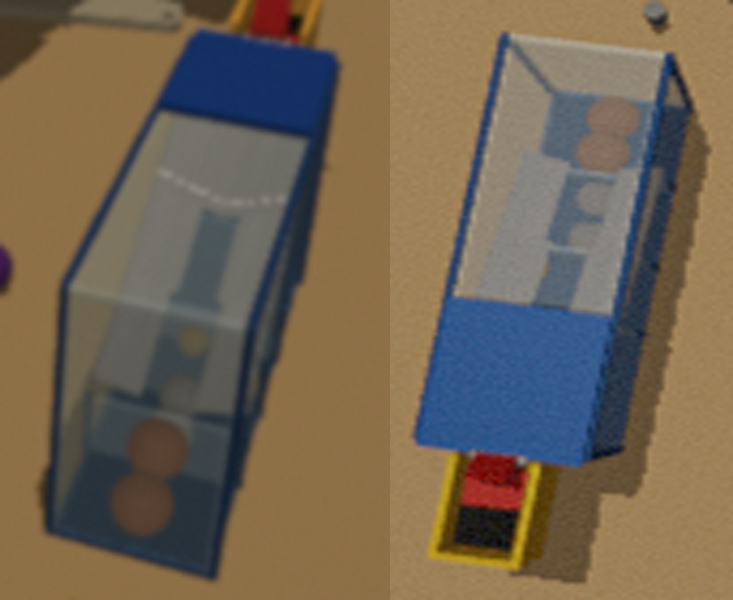

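The lid stays shut under the upright hook with the tool clear. The copper and steel balls are in their bins and brass shows in the small bin, with none loose elsewhere. I'm handing in now.

```bash
python3 -c "
from plant import *
print(close_job())"
```

```text
the job is handed in; nothing more can be done
None
```

I opened the lid, put all six balls in through the opening, pushed the lid shut under the hook and handed the job in at about 44 s, but no verdict came back; five balls are confirmed by camera in the right compartments, and the second small one was hidden by the ramp, though no stray ball showed on the bench.

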